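# Set the bottle labeller for the tall bottle

## Robot

A 6-joint arm with a two-finger parallel gripper is mounted at the origin on the work surface. World frame = base frame: x ahead of the robot, y to its left, z up, the work surface at z = 0. Lengths are in mm, angles in rad, forces in N, time in s.
With the tool pointing down it reaches from about 325 to 850 mm from the base axis. Payload 4.4 kg.
Tool frame: the origin (TCP) lies between the finger pads; the fingertips stand 19 mm ahead of it and the grasp point (between the pads) is the TCP; z points along the fingers, y is the direction in which the jaws open and shut (so a half turn about z gives the same grasp; the last joint's range is limited). The gripper opens to 94 mm and grips with 3 to 60 N. Pads are 16 mm wide; open, the fingers measure 119 mm over their backs; the gripper's body (75 mm by 177 mm) begins 78 mm behind the grasp point.
Start: joints at [-1.423, 0.207, 1.542, -0, 1.393, -0.15], TCP at [168.703, -549.697, 188.847] pointing down, gripper open.
Joint ranges: [-2.73, 2.73], [-0.86, 2.22], [0.23, 2.46], [-1.11, 4.25], [0.08, 2.63], [-2.82, 2.82]. Speed limits (rad/s): [2.79, 2.79, 3.14, 3.14, 3.14, 3.14].

## Interface

Orientations are given as a unit quaternion [x, y, z, w].
In Python, from bench import r, cams, nets gives the robot as it stands. The module is installed in compiled form; this text tells all that it offers.
- The arm moves only by the tool drive_tool, never from a script. Its argument "plan" is a list of rows, each an object of numbers: "claw": the opening, from 0 (shut) to 1 (fully open); "dx", "dy", "dz": the shift along the tool's x, y, z in m; "rx", "ry", "rz": the turn, a rotation vector about the tool's x, y, z in degrees. In form: [{"claw": .., "dx": .., "dy": .., "dz": .., "rx": .., "ry": .., "rz": ..}, ...]. A call has 1 to 5 rows; each row shifts and turns the commanded pose from where the row before left it, along the tool's axes as they then stand; what a row does not reach is not made up. A row lasts 1/8 s, in which the tool goes at most 62.5 mm and 10.7 degrees, less where a joint would pass 70% of its speed; a pose out of reach is approached as far as the arm can. A call is refused whole if a number of a shift passes 0.0625 or a number of a turn 10.7, either way. A call with a gripper value outside its range is refused whole. The fingers move at their own pace and stop on an object; "grip_force" is the grip in N (left out, the last holds). Time passes only in rows, so rows that do not move let the fingers close. It gives the time, the measured TCP pose, the force and the opening at its end, in the units of the state.
- r.read_state(): the state, without advancing time (a new reading comes with each control period).
- cams.get_image(name): name is "side" or "top"; returns the picture (400x640x3 uint8, red, green, blue); there is no depth.
- cams.camera_params(name): a dict with "fx", "fy", "cx", "cy" (pixels), "pose" (4x4, takes a point from camera to world coordinates). Camera axes: x right, y down, z forward; pixel columns grow to the right and rows downward; lengths in mm; the calibration is good to about 2 mm. A picture is of the moment at which its call begins. camera_params takes no time and is no camera call.
- r.job_done(): hands the job in, once; it reports no verdict.
Trained networks look in the newest picture that a camera, given by its name, has taken for a name from the list of things; names that differ only in an ending like _2 or _b are one class to them, and where a whole thing is asked for, a point or a joint stands for the part that bears it (a point fixed in the world has none). Each returns a list of dicts, best first, with "confidence" (0 to 1); they miss things now and then, are a little off and sometimes report something else, mostly with a low value. They report only what shows in the picture. A call takes as long as a camera call. They do not tell look-alikes from the thing itself.
- nets.search_frame(label, camera): "bbox" ([left, top, right, bottom] as shares, 0 to 1, of the picture: columns of its width, rows of its height, round what is visible of it).
The state is a dict: "time": time; "q": joint angles; "dq": joint speeds; "tau": joint torques, N m; "ee_pos": TCP position; "eef_rot": TCP orientation; "wrist_force": force on the tool from outside, world axes, zero at the start; "wrist_torque": the same for the moment, N m; "gripper_width": opening from 0.0 (shut) to 1.0 (fully open).
Only numpy, scipy, OpenCV 4.12 (cv2) and the standard library are available. Lean on these libraries where they do the work, as an engineer would, in place of code of your own. Each camera call takes 0.05 s, during which the arm holds its last target. There are 200 camera calls.

## Task

Get the bottle labeller ready for the tall bottle: holding the stop's thumb button in, slide the stop back along its rail until the room between it and the end plate is a good finger's width more than the bottle's length, then lay the tall bottle from the wooden rest gently on the rollers, foot to the end plate and neck to the stop. Then, again with the button held in, slide the stop up until the bottle sits snugly between end plate and stop and let the button spring right out in that notch, and last bring the press arm over by its wooden bar and lower it gently onto the bottle. Do not disturb the other bottles or the flask.

Things in the scene. Friction and masses are not known exactly. Their poses are not given: they have to be found in the camera images.
- labeller: Hand bottle labeller, fixed: steel base plate (310 x 335 mm, 22 mm high), two rubber rollers, white end plate, rail with black stop, hinged press arm, paper reel behind. Origin on the table under the axis of a bottle on the rollers; y axis along that bottle, from stop to end plate; x towards hinge and reel; z up. A crank with wooden knob stands outside the end plate (y = 107 to 147 mm).
- roller_seat (a point): Where the middle of the tall bottle's straight body lies when it is on the rollers with its foot on the end plate: x = 0, y = 32.5 mm in the labeller's frame, 86 mm above the table. The rollers are 24 mm thick, axes along y at x = -17 and +17 mm, 50 mm above the table, turn easily; their rubber wheels run from y = -12 to +74 mm.
- foot_plate (a point): Point on the inner face of the white end plate, on the bottle axis, at y = +90 mm in the labeller's frame, 86 mm above the table; axes as the labeller's. The plate is 80 mm wide (x), 10 mm thick and its top is 122 mm above the table.
- stop (a joint): Slide of the black stop (m): the room between end plate and stop pad is 0.150 m + this value; range 0 to 0.090, growing away from the end plate (labeller's -y). With the button out it is locked in a notch of the rail; notches lie at 0.002 + 0.010 n, with 1 mm play. With the button in by 5 mm or more it slides with about 1 N and stays where put. Pushing the bottle along takes about 5 N more.
- stop_grip (a point): Centre of the stop's upright black post, level with the button, 98 mm above the table. Post 34 mm wide (labeller's x), 28 mm long (y), from 54 to 122 mm above the table. Pinched across x from above, one finger bears on its ribbed back face (x = +17 mm from here), the other presses the button at the front (x = -29 mm, -19 mm when fully in). It lies 20 mm behind the pad's face. Axes: labeller's.
- button_face (a point): Centre of the face of the round metal thumb button (22 mm in diameter) that stands 12 mm out of the post's front face; it moves with the stop but not with the button's own travel. Pressed along the labeller's +x.
- stop_pad (a point): Centre of the face of the stop's round rubber pad (34 mm in diameter) that looks to the end plate, on the bottle axis; axes as the labeller's.
- release (a joint): Travel of the thumb button into the post (m), along the labeller's +x: 0 out (locked in a notch), 0.010 fully in; the spring pushes it out with 8 N at first, 10 N fully in. Let go up to about 4 mm from a notch, it springs out and draws the stop into the notch; let go right between two notches it may stay half in and unlocked.
- press_arm (a joint): Angle of the press arm (rad) about its hinge (point press_hinge, axis along the labeller's y): about 1.7 raised, leaning a little back against its end; 0 when its rubber roller rests on a 56 mm bottle lying on the rollers. Past upright (about 1.5) it falls forward by its own weight (0.35 kg) if let go.
- press_hinge (a point): Axis of the press arm's hinge at the middle of the arm: x = +120, y = +30 mm in the labeller's frame, 118 mm above the table; axes as the labeller's.
- press_bar (a point): Middle of the wooden bar at the free end of the press arm: 12 mm in diameter, along the labeller's y, 75 mm clear between the arm's steel sides, 176 mm from the hinge axis. From the hinge it lies at an elevation of (press_arm + 0.114) rad over the labeller's -x direction. With the arm down on the bottle it is 138 mm above the table at x = -55 mm.
- tall_bottle: The tall green bottle with wooden stopper, lying in the wooden rest: 190 mm long, straight body 56 mm in diameter and 115 mm long, neck 29 mm, about 0.42 kg. Origin on its axis at mid body (57.5 mm from the foot, 58 mm above the table in the rest); x axis to the mouth. The rest's two cross-pieces, 12 mm thick, up to 45 mm high, lie 28 mm either side of the origin.
- tall_bottle_mouth (a point): Top of the tall bottle's stopper, on the bottle axis.
- tall_bottle_foot (a point): Centre of the tall bottle's foot, on the bottle axis.
- short_bottle: The short green bottle in the other place of the wooden rest, 150 mm long, body 56 mm in diameter and 85 mm long; leave it. Origin at the middle of the straight body, x axis to the mouth.
- oil_bottle: A full green bottle standing on the table, 60 mm in diameter, 200 mm high; leave it. Origin under its foot.
- flask: Round-bellied clear glass flask, 100 mm in diameter, 142 mm high, standing on the table; leave it. Origin under its foot.
Mind the look-alikes: they are no part of the job. Leave any yellow look-alike of the tall_bottle alone.

How it is judged (in metres and radians):
On the way, in this order (a step that is already met when the one before it is completed fails the run):
1. the stop is slid back so that the room between end plate and pad is at least 10 mm more than the tall bottle's length (value of joint stop above 0.05 m), for 0.2 s.
2. the tall bottle lies on the rollers, neck to the stop, let go (x of tall_bottle in the frame of labeller between -0.006 and 0.006 m and z of tall_bottle in the frame of labeller between 0.081 and 0.091 m and y of tall_bottle_mouth in the frame of labeller below -0.07 m and angle between the x axis of tall_bottle and the y axis of labeller, either way round below 0.1 rad and contact force between tall_bottle and the fingers below 0.1 N), for 0.2 s.
3. the stop is slid up so that the bottle is snug between end plate and pad (under 6 mm free in all, the nearest notch leaving 2 to 3 mm) and the button is out again (value of joint stop below 0.046 m and value of joint release below 0.0015 m and y of tall_bottle_foot in the frame of foot_plate above -0.005 m), for 0.2 s.
4. the press arm's roller is down on the bottle (value of joint press_arm below 0.04 rad), for 0.2 s.
At the end, for the whole second after the job is handed in: Tall bottle still on the rollers (5 mm sideways, 4 mm in height, 0.06 rad), foot within 5 mm of the end plate, neck to the stop; room from plate to pad at most 6 mm over the bottle's length; button out (under 1.5 mm in); press arm's roller on the bottle (press_arm within 0.04 rad of 0) (all of step 3 and x of tall_bottle in the frame of labeller between -0.005 and 0.005 m and z of tall_bottle in the frame of labeller between 0.082 and 0.09 m and y of tall_bottle_mouth in the frame of labeller below -0.07 m and angle between the x axis of tall_bottle and the y axis of labeller, either way round below 0.06 rad and value of joint press_arm between -0.04 and 0.04 rad and linear speed of tall_bottle below 0.02 m/s); the robot touches nothing.
It fails at once if the tall bottle is dropped (faster than 0.4 m/s while not held) (contact force between tall_bottle and the fingers below 0.05 N and linear speed of tall_bottle above 0.4 m/s).
It fails at once if the press arm is let fall or slammed (closing faster than 1 rad/s more than 0.1 rad above the bottle with no finger on it, or than 2.5 rad/s as it lands) ((velocity of joint press_arm below -1 rad/s and value of joint press_arm above 0.1 rad and contact force between the fingers and press_arm below 0.02 N) or (velocity of joint press_arm below -2.5 rad/s and value of joint press_arm below 0.1 rad)).
It fails at once if another bottle or the flask is moved by more than 20 mm (distance of any of short_bottle, oil_bottle, flask from where it was at the start of the episode above 0.02 m).
It also fails if it takes over 72 s, if anything falls off the work surface, if the arm or the gripper's body presses on something with over 40 N, if the wrist force passes 120 N, or if a joint passes its speed limit or range.

## Working session

There is one attempt and no reset: what is moved stays moved. The work goes in short steps, Python scripts to look and compute and a tool call to move; the robot and the scene stay as the last step left them, time stands still between calls to the robot, and variables do not carry over. Pictures are saved under pics/ and viewed, about 8 in all and at most 12, crops included, and the job is handed in when it is done.

Besides the shell and the picture viewer there is one more tool, called after "Emit:" as a command line: name --argument value ..., lists and objects as JSON in quotes. drive_tool: Moves the arm, as the interface text tells. Its arguments: {"type":"object","properties":{"plan":{"type":"array"},"grip_force":{"type":"number"}},"required":["plan"]}

```bash
mkdir -p pics; cat > h.py <<'E'
import numpy as np,cv2
from bench import r,cams,nets
def save(n,f,crop=None,s=1):
    im=cams.get_image(n)[:,:,::-1]
    if crop: im=im[crop[1]:crop[3],crop[0]:crop[2]]
    cv2.imwrite('pics/'+f,cv2.resize(np.ascontiguousarray(im),None,fx=s,fy=s,interpolation=cv2.INTER_CUBIC))
def ray(n,u,v):
    p=cams.camera_params(n);T=np.array(p['pose'])
    d=T[:3,:3]@np.array([(u-p['cx'])/p['fx'],(v-p['cy'])/p['fy'],1]);return T[:3,3],d
def atz(n,u,v,z):
    o,d=ray(n,u,v);return o+d*(z-o[2])/d[2]
def proj(n,P):
    p=cams.camera_params(n);T=np.array(p['pose']);q=T[:3,:3].T@(np.array(P)-T[:3,3])
    return np.array([p['fx']*q[0]/q[2]+p['cx'],p['fy']*q[1]/q[2]+p['cy']])
E
python3 - <<'E'
from h import *
a=cams.get_image('top');b=cams.get_image('side')
cv2.imwrite('pics/t0.png',a[:,:,::-1]);cv2.imwrite('pics/s0.png',b[:,:,::-1])
for c in('top','side'):
    p=cams.camera_params(c);print(c,p['fx'],p['cx'],p['cy'],np.round(p['pose'],3).tolist())
    for l in['labeller','stop','tall_bottle','short_bottle','press_arm','oil_bottle','flask','press_bar','button_face','stop_pad','tall_bottle_mouth','tall_bottle_foot','foot_plate']:
        print(l,[(np.round(np.array(d['bbox'])*[640,400,640,400]).tolist(),round(d['confidence'],2)) for d in nets.search_frame(l,c)])
print(r.read_state())
E
```

```text
top 489.6126807334249 318.9104317758913 195.22595135321436 [[0.024, -0.988, 0.15, 287.005], [-1.0, -0.025, -0.008, -27.334], [0.012, -0.149, -0.989, 1768.326], [0.0, 0.0, 0.0, 1.0]]
labeller [([291.0, 128.0, 407.0, 231.0], 0.69), ([326.0, 129.0, 353.0, 148.0], 0.67)]
stop [([362.0, 195.0, 372.0, 212.0], 0.63)]
tall_bottle [([196.0, 169.0, 221.0, 222.0], 0.77), ([180.0, 247.0, 209.0, 302.0], 0.7)]
short_bottle [([231.0, 182.0, 249.0, 225.0], 0.92)]
press_arm [([326.0, 131.0, 356.0, 161.0], 0.9)]
oil_bottle [([430.0, 159.0, 453.0, 183.0], 0.85)]
flask [([243.0, 121.0, 271.0, 150.0], 0.62), ([357.0, 195.0, 371.0, 211.0], 0.21)]
press_bar [([325.0, 128.0, 355.0, 150.0], 0.79)]
button_face [([359.0, 194.0, 375.0, 216.0], 0.5)]
stop_pad [([358.0, 193.0, 373.0, 214.0], 0.67)]
tall_bottle_mouth [([197.0, 170.0, 222.0, 220.0], 0.85), ([180.0, 247.0, 207.0, 300.0], 0.81)]
tall_bottle_foot [([196.0, 168.0, 223.0, 220.0], 0.97), ([181.0, 248.0, 208.0, 302.0], 0.91)]
foot_plate [([297.0, 130.0, 404.0, 230.0], 0.68)]
side 503.220600201173 321.5069710928484 207.2476688153794 [[-0.883, -0.23, 0.41, 
[... 979 characters left out ...]
'time': 1.4, 'q': array([-1.42349980e+00,  2.06606325e-01,  1.54151328e+00,  2.18422404e-05,
        1.39349954e+00, -1.50491110e-01]), 'dq': array([ 1.08276985e-03, -4.18573750e-04, -7.37934672e-05, -7.51320234e-04,
        3.96051797e-04,  2.76767866e-06]), 'tau': array([ 5.04269919e-04, -3.70879269e+01, -2.81753272e+01,  6.99158711e-02,
        2.76383810e-02, -2.11129247e-05]), 'ee_pos': array([ 168.70924352, -549.68795728,  188.83676442]), 'eef_rot': array([ 9.88936064e-01,  1.48342376e-01,  1.07710384e-05, -1.32279813e-05]), 'wrist_force': array([-0.17857409, -0.03561616, -0.02627901]), 'wrist_torque': array([-0.02902769, -0.00204392, -0.01534082]), 'gripper_width': 1.0009082274767704}
```

```bash
python3 - <<'E'
import cv2
a=cv2.imread('pics/t0.png')[110:310,170:470];cv2.imwrite('pics/t1.png',cv2.resize(a,(800,533),interpolation=cv2.INTER_CUBIC))
a=cv2.imread('pics/s0.png')[110:370,190:400];cv2.imwrite('pics/s1.png',cv2.resize(a,(480,594),interpolation=cv2.INTER_CUBIC))
E
```

```text
(no output)
```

View pics/t1.png

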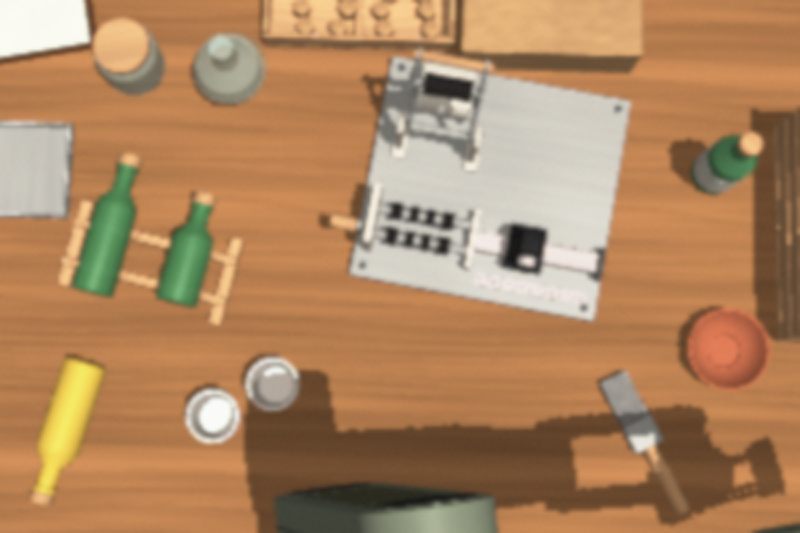

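View pics/s1.png

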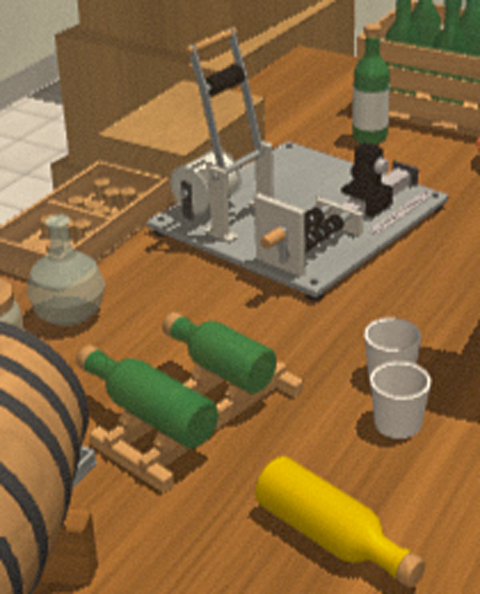

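```bash
python3 - <<'E'
import cv2,numpy as np
t=cv2.imread('pics/t0.png');s=cv2.imread('pics/s0.png')
R=lambda a,k:cv2.resize(a,None,fx=k,fy=k,interpolation=cv2.INTER_CUBIC)
c=np.zeros((550,800,3),np.uint8)
a=R(t[125:235,290:410],4.5);c[:a.shape[0],:a.shape[1]]=a   # 540x495
b=R(t[165:230,190:255],4);c[:260,540:800]=b
cv2.imwrite('pics/c2.png',c)
cv2.imwrite('pics/s2.png',R(s[115:245,250:390],4.5))
E
```

```text
(no output)
```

View pics/c2.png

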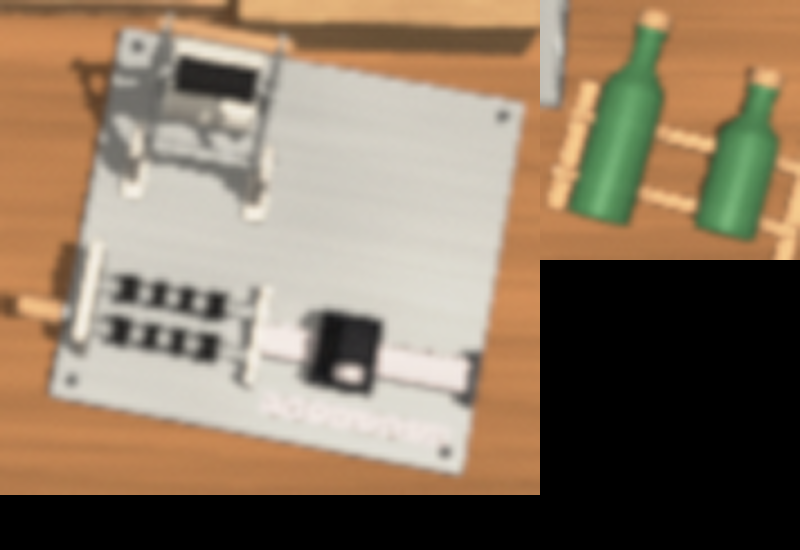

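View pics/s2.png

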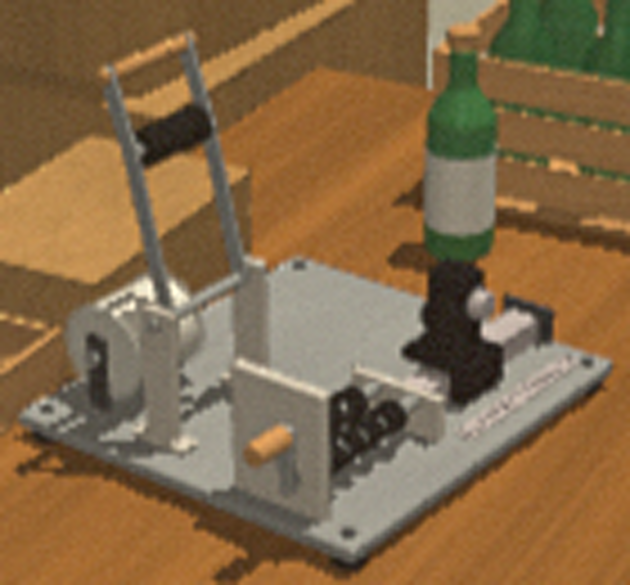

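```bash
cat > fit.py <<'E'
from h import *
from scipy.optimize import least_squares
T=lambda x,y,k=4.5,o=(290,125):np.array([(x+.5)/k-.5+o[0],(y+.5)/k-.5+o[1]])
S=lambda x,y:T(x,y,4.5,(250,115))
obs=[]
base=dict(pp=(155,167.5),pm=(155,-167.5),mm=(-155,-167.5),mp=(-155,167.5))
for k,t,s in[('pp',(120,30),(20,415)),('pm',(523,102),(310,262)),('mm',(462,473),(612,365)),('mp',(50,396),(350,555))]:
    obs+=[('top',T(*t),'b',(*base[k],22)),('side',S(*s),'b',(*base[k],22))]
for t,P in[((93,242),(40,100,122)),((71,341),(-40,100,122)),((108,290),(17,74,62)),((230,304),(17,-12,62)),((103,330),(-17,74,62)),((220,346),(-17,-12,62))]: obs.append(('top',T(*t),'f',P))
for s,P in[((236,360),(40,100,122)),((330,398),(-40,100,122))]: obs.append(('side',S(*s),'f',P))
obs+=[('side',S(485,303),'s',(-29,-80,98)),('top',T(349,373),'s',(-24,-80,106))]
def W(p,P):
    c,s=np.cos(p[2]),np.sin(p[2]);return np.array([p[0]+c*P[0]-s*P[1],p[1]+s*P[0]+c*P[1],P[2]])
def f(p):
    e=[]
    for c,uv,k,P in obs:
        P=np.array(P,float)
        if k=='b':P[:2]+=p[3:5]
        if k=='s':P[1]-=p[5]
        e.append(proj(c,W(p,P))-uv)
    return np.concatenate(e)
if __name__=='__main__':
    o=least_squares(f,[450,-100,-.15,50,0,20],loss='soft_l1');p=o.x
    print(np.round(p,4));e=f(p).reshape(-1,2)
    for a,b in zip(obs,e):print(a[0],a[3],np.round(b,2))
    np.save('lab.npy',p)
    print('grip',W(p,(0,-80-p[5],98)),'seat',W(p,(0,32.5,86)),'bar',W(p,(162,30,289)))
    for n,P in[('top',W(p,(162,67,289))),('top',W(p,(162,-7,289))),('side',W(p,(162,67,289))),('side',W(p,(162,-7,289)))]:
        print(n,(proj(n,P)-((290,125)if n=='top' else(250,115)))*4.5)
    # bottle: top crop k=4 origin (190,165); offset x 540
    B=lambda x,y:T(x-540,y,4,(190,165))
    for z,m in[(58,(655,20)),(58,(602,218)),(58,(610,165)),(58,(630,95))]:print('bottle',m,atz('top',*B(*m),z))
E
python3 fit.py
```

```text
Traceback (most recent call last):
  File "fit.py", line 23, in <module>
    o=least_squares(f,[450,-100,-.15,50,0,20],loss='soft_l1');p=o.x
  File "fit.py", line 20, in f
    e.append(proj(c,W(p,P))-uv)
             ~~~~^^^^^^^^^^
  File "h.py", line 13, in proj
    p=cams.camera_params(n);T=np.array(p['pose']);q=T[:3,:3].T@(np.array(P)-T[:3,3])
ValueError: time passes only in moves, steps and waits
```

```bash
python3 - <<'E'
s=open('h.py').read().replace("def ray","_c={}\ndef CP(n):\n    if n not in _c:_c[n]=cams.camera_params(n)\n    return _c[n]\ndef ray").replace("p=cams.camera_params(n)","p=CP(n)")
open('h.py','w').write(s)
E
python3 fit.py
```

```text
[ 5.405229e+02 -1.011762e+02 -1.606000e-01  8.020910e+01 -5.247800e+01
  3.071760e+01]
top (155, 167.5, 22) [-0.43 -0.56]
side (155, 167.5, 22) [-0.25 -0.75]
top (155, -167.5, 22) [-0.26 -0.05]
side (155, -167.5, 22) [-2.92 -1.99]
top (-155, -167.5, 22) [-0.29  0.49]
side (-155, -167.5, 22) [ 0.73 -1.59]
top (-155, 167.5, 22) [-0.78  0.41]
side (-155, 167.5, 22) [ 1.31 -1.21]
top (40, 100, 122) [-0.45 -0.69]
top (-40, 100, 122) [0.06 0.08]
top (17, 74, 62) [ 2.35 -0.59]
top (17, -12, 62) [-0.81  0.75]
top (-17, 74, 62) [ 1.68 -0.11]
top (-17, -12, 62) [-0.3  0.8]
side (40, 100, 122) [-0.67  0.03]
side (-40, 100, 122) [-0.61 -0.72]
side (-29, -80, 98) [1.08 0.56]
top (-24, -80, 106) [-0.32  0.34]
grip [ 522.82035926 -210.46932622   98.        ] seat [545.71934245 -69.09427147  86.        ] bar [705.23547572 -97.46420676 289.        ]
top [167.28380843  31.08587635]
top [272.39282924  50.42063442]
side [116.33406419  71.89304447]
side [186.87015906  40.68520431]
bottle (655, 20) [628.73589479 317.35078315  58.        ]
bottle (602, 218) [451.2374218  353.99175173  58.        ]
bottle (610, 165) [498.07337639 349.71085262  58.        ]
bottle (630, 95) [560.73895134 335.69901628  58.        ]
```

```bash
cat >> h.py <<'E'
import json
from scipy.spatial.transform import Rotation as Ro
def yaw_of(R): return np.arctan2(R[1,0],R[0,0])
def plan(pts,pos=None,yaw=None,step=45,turn=9.):
    """pts: list of (xyz mm, yaw) waypoints, tool down; rows of tool-frame steps"""
    if pos is None:
        s=r.read_state();pos=np.array(s['ee_pos']);yaw=yaw_of(Ro.from_quat(s['eef_rot']).as_matrix())
    rows=[]
    for P,ps in pts:
        P=np.array(P,float);dy=ps-yaw
        n=int(max(np.ceil(np.linalg.norm(P-pos)/step),np.ceil(abs(np.degrees(dy))/turn),1))
        d=(P-pos)/n
        for i in range(n):
            c,s=np.cos(yaw),np.sin(yaw)
            rows.append([round((d[0]*c+d[1]*s)/1e3,4),round((d[0]*s-d[1]*c)/1e3,4),round(-d[2]/1e3,4),round(-np.degrees(dy/n),2)]);yaw+=dy/n
        pos=P
    for i in range(0,len(rows),5):print(rows[i:i+5])
E
cat > fit2.py <<'E'
from fit import *
import fit
keep=[o for o in obs if not(o[0]=='top' and o[3][1]==74) and not(o[0]=='side' and o[3][:2]==(155,-167.5))]
fit.obs=keep
g=lambda p:f([*p,80,-52.5,32])
o=least_squares(g,[540,-101,-.16],loss='soft_l1');print(o.x,o.cost)
o2=least_squares(f,[540,-101,-.16,80,-52,30],loss='soft_l1');print(o2.x,o2.cost)
np.save('lab.npy',o.x)
# tall bottle by silhouettes
from scipy.optimize import minimize
ims={'top':cv2.imread('pics/t0.png'),'side':cv2.imread('pics/s0.png')}
box={'top':(192,160,226,226),'side':(220,255,290,312)}
K=4;M={}
for n,b in box.items():
    im=cv2.resize(ims[n][b[1]:b[3],b[0]:b[2]],None,fx=K,fy=K,interpolation=cv2.INTER_CUBIC)
    h=cv2.cvtColor(im,cv2.COLOR_BGR2HSV)
    m=((h[...,0]>45)&(h[...,0]<95)&(h[...,1]>70)).astype(np.uint8)
    k,l,st,_=cv2.connectedComponentsWithStats(m);j=1+np.argmax(st[1:,4]);M[n]=(l==j).astype(np.uint8);print(n,st[j])
prof=[(-57.5,28),(57.5,28),(72,25),(88,14.5),(118,14.5)]
def sil(p,n):
    b=box[n];m=np.zeros_like(M[n]);ax=np.array([np.cos(p[2]),np.sin(p[2]),0]);s=np.array([-ax[1],ax[0],0]);t=np.linspace(0,2*np.pi,40)
    for (a,ra),(c,rc) in zip(prof,prof[1:]):
        P=np.concatenate([np.array([p[0],p[1],58])+ax*q+rr*(np.cos(t)[:,None]*s+np.sin(t)[:,None]*np.array([0,0,1])) for q,rr in((a,ra),(c,rc))])
        uv=np.array([(proj(n,x)-b[:2]+.5)*K-.5 for x in P]).astype(np.float32)
        cv2.fillConvexPoly(m,cv2.convexHull(np.round(uv*16).astype(np.int32)),1,shift=4)
    return m
def cost(p,ns=('top','side')): return sum(-(sil(p,n)&M[n]).sum()/(sil(p,n)|M[n]).sum() for n in ns)
for ns in(('top','side'),('top',),('side',)):
    q=minimize(cost,[505,345,-.22],args=(ns,),method='Nelder-Mead',options=dict(initial_simplex=[[505,345,-.22],[515,345,-.22],[505,353,-.22],[505,345,-.15]]));print(ns,q.x,q.fun)
E
python3 fit2.py
```

```text
[ 5.41257995e+02 -1.01815162e+02 -1.57968689e-01] 5.649013685833851
[ 5.41096179e+02 -1.02643753e+02 -1.58641801e-01  8.00594453e+01
 -5.12142109e+01  2.94341608e+01] 5.337014563011722
top [  24   48   92  194 9334]
side [   29    34   231   168 18123]
('top', 'side') [ 5.55e+02  4.17e+02 -4.30e-01] 0.0
('top',) [536.97530864 430.92592593  -0.65382716] 0.0
('side',) [470.07289294 388.46803172   0.49214799] 516845817536901.3fit2.py:27: RuntimeWarning: overflow encountered in scalar negative
  def cost(p,ns=('top','side')): return sum(-(sil(p,n)&M[n]).sum()/(sil(p,n)|M[n]).sum() for n in ns)
```

```bash
sed -i 's/sum(-(sil(p,n)&M\[n\]).sum()/sum(-float((sil(p,n)\&M[n]).sum())/' fit2.py; python3 fit2.py | tail -3
python3 -c "
from h import *
p=np.load('lab.npy');c,s=np.cos(p[2]),np.sin(p[2])
L=lambda x,y,z:np.array([p[0]+c*x-s*y,p[1]+s*x+c*y,z])
g=L(-6,-112,0);Y=p[2]+np.pi/2
print(L(0,-112,98),Y);plan([((g[0],g[1],200),Y),((g[0],g[1],125),Y)])"
```

```text
('top', 'side') [ 5.09242267e+02  3.47462500e+02 -2.55374083e-01] -1.6774850612286845
('top',) [ 5.05649506e+02  3.48474693e+02 -2.38535515e-01] -0.7906149415551414
('side',) [ 5.10004062e+02  3.46460025e+02 -2.56177705e-01] -0.8847547243708999
[ 523.63899346 -212.4206352    98.        ] 1.412827638239432
[[np.float64(0.0394), np.float64(-0.0201), np.float64(-0.001), np.float64(-5.81)], [np.float64(0.0412), np.float64(-0.016), np.float64(-0.001), np.float64(-5.81)], [np.float64(0.0426), np.float64(-0.0117), np.float64(-0.001), np.float64(-5.81)], [np.float64(0.0436), np.float64(-0.0074), np.float64(-0.001), np.float64(-5.81)], [np.float64(0.0441), np.float64(-0.0029), np.float64(-0.001), np.float64(-5.81)]]
[[np.float64(0.0442), np.float64(0.0015), np.float64(-0.001), np.float64(-5.81)], [np.float64(0.0438), np.float64(0.006), np.float64(-0.001), np.float64(-5.81)], [np.float64(0.0429), np.float64(0.0104), np.float64(-0.001), np.float64(-5.81)], [np.float64(0.0417), np.float64(0.0147), np.float64(-0.001), np.float64(-5.81)], [np.float64(0.04), np.float64(0.0188), np.float64(-0.001), np.float64(-5.81)]]
[[np.float64(0.0379), np.float64(0.0228), np.float64(-0.001), np.float64(-5.81)], [np.float64(0.0), np.float64(0.0), np.float64(0.0375), np.float64(-0.0)], [np.float64(0.0), np.float64(0.0), np.float64(0.0375), np.float64(-0.0)]]
```

Emit:
drive_tool --plan '[{"claw": 1, "dx": 0.0394, "dy": -0.0201, "dz": -0.001, "rz": -5.81}, {"claw": 1, "dx": 0.0412, "dy": -0.016, "dz": -0.001, "rz": -5.81}, {"claw": 1, "dx": 0.0426, "dy": -0.0117, "dz": -0.001, "rz": -5.81}, {"claw": 1, "dx": 0.0436, "dy": -0.0074, "dz": -0.001, "rz": -5.81}, {"claw": 1, "dx": 0.0441, "dy": -0.0029, "dz": -0.001, "rz": -5.81}]' --grip_force 30

```text
validation failed for argument at $.pl...
```

Emit:
drive_tool --plan '[{"claw": 1, "dx": 0.0442, "dy": 0.0015, "dz": -0.001, "rz": -5.81}, {"claw": 1, "dx": 0.0438, "dy": 0.006, "dz": -0.001, "rz": -5.81}, {"claw": 1, "dx": 0.0429, "dy": 0.0104, "dz": -0.001, "rz": -5.81}, {"claw": 1, "dx": 0.0417, "dy": 0.0147, "dz": -0.001, "rz": -5.81}, {"claw": 1, "dx": 0.04, "dy": 0.0188, "dz": -0.001, "rz": -5.81}]'

```text
validation failed for argument at $.pl...
```

Emit:
drive_tool --plan '[{"claw": 1, "dx": 0.0379, "dy": 0.0228, "dz": -0.001, "rz": -5.81}, {"claw": 1}, {"claw": 1}]'

```text
validation failed for argument at $.pl...
```

Emit:
drive_tool --plan '[{"claw": 1.0, "dx": 0.0394, "dy": -0.0201, "dz": -0.001, "rx": 0, "ry": 0, "rz": -5.81}, {"claw": 1.0, "dx": 0.0412, "dy": -0.016, "dz": -0.001, "rx": 0, "ry": 0, "rz": -5.81}, {"claw": 1.0, "dx": 0.0426, "dy": -0.0117, "dz": -0.001, "rx": 0, "ry": 0, "rz": -5.81}, {"claw": 1.0, "dx": 0.0436, "dy": -0.0074, "dz": -0.001, "rx": 0, "ry": 0, "rz": -5.81}, {"claw": 1.0, "dx": 0.0441, "dy": -0.0029, "dz": -0.001, "rx": 0, "ry": 0, "rz": -5.81}]' --grip_force 30

```text
time: 2.02
ee_pos: [328.4, -394.9, 194.1]
eef_rot: [0.92, 0.393, 0.0, 0.0]
wrist_force: [1.0, -0.8, -0.2]
gripper_width: 1.0
```

Emit:
drive_tool --plan '[{"claw": 1.0, "dx": 0.0442, "dy": 0.0015, "dz": -0.001, "rx": 0, "ry": 0, "rz": -5.81}, {"claw": 1.0, "dx": 0.0438, "dy": 0.006, "dz": -0.001, "rx": 0, "ry": 0, "rz": -5.81}, {"claw": 1.0, "dx": 0.0429, "dy": 0.0104, "dz": -0.001, "rx": 0, "ry": 0, "rz": -5.81}, {"claw": 1.0, "dx": 0.0417, "dy": 0.0147, "dz": -0.001, "rx": 0, "ry": 0, "rz": -5.81}, {"claw": 1.0, "dx": 0.04, "dy": 0.0188, "dz": -0.001, "rx": 0, "ry": 0, "rz": -5.81}]'

```text
time: 2.65
ee_pos: [487.1, -241.0, 199.0]
eef_rot: [0.791, 0.611, 0.0, 0.0]
wrist_force: [-0.2, 0.2, 0.2]
gripper_width: 0.998
```

Emit:
drive_tool --plan '[{"claw": 1.0, "dx": 0.0379, "dy": 0.0228, "dz": -0.001, "rx": 0, "ry": 0, "rz": -5.81}, {"claw": 1.0, "dx": 0, "dy": 0, "dz": 0, "rx": 0, "ry": 0, "rz": 0}]'

```text
time: 2.9
ee_pos: [519.4, -209.2, 199.9]
eef_rot: [0.759, 0.651, 0.0, 0.0]
wrist_force: [-1.0, 0.1, 0.6]
gripper_width: 0.998
```

```bash
python3 -c "
from h import *
save('top','t3.png',(330,175,410,235),5);save('side','s3.png',(315,140,395,220),5)
a=cv2.imread('pics/t3.png');b=cv2.imread('pics/s3.png');c=np.zeros((400,800,3),np.uint8);c[:300,:400]=a;c[:,400:]=b;cv2.imwrite('pics/c3.png',c)
print(proj('top',(523.6,-212.4,98)),proj('side',(523.6,-212.4,98)))
p=np.load('lab.npy');c,s=np.cos(p[2]),np.sin(p[2])
L=lambda x,y,z:np.array([p[0]+c*x-s*y,p[1]+s*x+c*y,z])
g=L(-6,-112,98);plan([(g,p[2]+np.pi/2)])
"
```

```text
[368.33237035 201.12430663] [351.19765503 179.83981757]
[[np.float64(-0.0001), np.float64(0.0), np.float64(0.0339), np.float64(0.01)], [np.float64(-0.0001), np.float64(0.0), np.float64(0.0339), np.float64(0.01)], [np.float64(-0.0001), np.float64(0.0), np.float64(0.0339), np.float64(0.01)]]
```

View pics/c3.png

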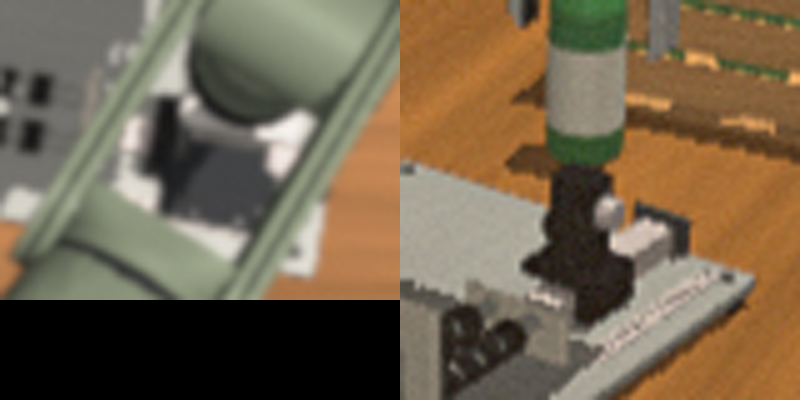

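Emit:
drive_tool --plan '[{"claw": 1.0, "dx": 0, "dy": 0, "dz": 0.034, "rx": 0, "ry": 0, "rz": 0}, {"claw": 1.0, "dx": 0, "dy": 0, "dz": 0.034, "rx": 0, "ry": 0, "rz": 0}, {"claw": 1.0, "dx": 0, "dy": 0, "dz": 0.034, "rx": 0, "ry": 0, "rz": 0}, {"claw": 0.55, "dx": 0, "dy": 0, "dz": 0, "rx": 0, "ry": 0, "rz": 0}, {"claw": 0.55, "dx": 0, "dy": 0, "dz": 0, "rx": 0, "ry": 0, "rz": 0}]'

```text
time: 3.62
ee_pos: [518.1, -212.5, 99.1]
eef_rot: [0.761, 0.649, 0.0, 0.001]
wrist_force: [0.1, -0.7, 0.3]
gripper_width: 0.829
```

Emit:
drive_tool --plan '[{"claw": 0.35, "dx": 0, "dy": 0, "dz": 0, "rx": 0, "ry": 0, "rz": 0}, {"claw": 0.35, "dx": 0, "dy": 0, "dz": 0, "rx": 0, "ry": 0, "rz": 0}, {"claw": 0.35, "dx": 0, "dy": 0, "dz": 0, "rx": 0, "ry": 0, "rz": 0}, {"claw": 0.35, "dx": 0, "dy": 0, "dz": 0, "rx": 0, "ry": 0, "rz": 0}]'

```text
time: 4.12
ee_pos: [520.6, -211.8, 98.5]
eef_rot: [0.761, 0.649, 0.002, 0.003]
wrist_force: [12.1, -1.7, -8.3]
gripper_width: 0.398
```

Emit:
drive_tool --plan '[{"claw": 0.35, "dx": 0, "dy": 0.003, "dz": 0, "rx": 0, "ry": 0, "rz": 0}, {"claw": 0.35, "dx": -0.006, "dy": 0, "dz": 0, "rx": 0, "ry": 0, "rz": 0}, {"claw": 0.35, "dx": -0.008, "dy": 0, "dz": 0, "rx": 0, "ry": 0, "rz": 0}, {"claw": 0.35, "dx": -0.008, "dy": 0, "dz": 0, "rx": 0, "ry": 0, "rz": 0}, {"claw": 0.35, "dx": -0.008, "dy": 0, "dz": 0, "rx": 0, "ry": 0, "rz": 0}]'

```text
time: 4.75
ee_pos: [520.0, -226.3, 97.6]
eef_rot: [0.76, 0.649, 0.011, -0.008]
wrist_force: [12.5, 30.2, 3.2]
gripper_width: 0.356
```

Emit:
drive_tool --plan '[{"claw": 0.35, "dx": 0, "dy": 0, "dz": 0, "rx": 0, "ry": 0, "rz": 0}, {"claw": 0.35, "dx": 0, "dy": 0, "dz": 0, "rx": 0, "ry": 0, "rz": 0}]'

```text
time: 5.0
ee_pos: [519.5, -228.8, 97.3]
eef_rot: [0.76, 0.649, 0.009, -0.007]
wrist_force: [11.6, 27.2, 3.4]
gripper_width: 0.351
```

```bash
python3 -c "
from h import *
save('top','t4.png',(320,165,400,245),5);save('side','s4.png',(315,140,395,220),5)
a=cv2.imread('pics/t4.png');b=cv2.imread('pics/s4.png');cv2.imwrite('pics/c4.png',np.hstack([a,b]))
print(r.read_state()['gripper_width'])
"
```

```text
0.3513710318102209
```

View pics/c4.png

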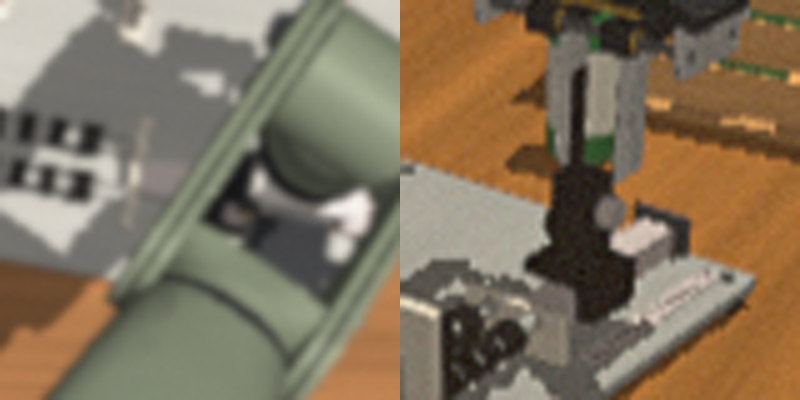

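```bash
python3 -c "
from h import *
s=r.read_state();P=s['ee_pos'];R=Ro.from_quat(s['eef_rot']).as_matrix();print(P,R.round(3).tolist())
for y in(-17,17):print('tip',proj('side',P+R@[0,y,19]),proj('top',P+R@[0,y,19]))
p=np.load('lab.npy')[:3]
def toL(w):
    c,t=np.cos(p[2]),np.sin(p[2]);d=w[:2]-p[:2];return c*d[0]+t*d[1],-t*d[0]+c*d[1]
print('TCP lab',toL(P))
print('button now',toL(atz('side',315+(608.5-400)/5-.5,140+212/5-.5,98)),'post top L/R',toL(atz('side',315+155/5,140+168/5,122)),toL(atz('side',315+212/5,140+172/5,122)))
print(toL(np.array([520.6,-211.8])))
"
```

```text
[ 519.52445108 -228.79518125   97.331361  ] [[0.156, 0.988, 0.006], [0.987, -0.156, 0.022], [0.023, 0.002, -1.0]]
tip [358.38548238 184.8086566 ] [371.46692843 207.90079055]
tip [349.95902213 182.03634294] [373.06374387 198.39425953]
TCP lab (np.float64(-1.487390693577737), np.float64(-128.81793346630684))
button now (np.float64(-21.711498475223216), np.float64(-109.32925447168212)) post top L/R (np.float64(13.010562582697286), np.float64(-99.78425930079618)) (np.float64(-20.426520391633794), np.float64(-117.08915636997769))
(np.float64(-3.0987882437322725), np.float64(-111.86516410268655))
```

```bash
python3 -c "
import cv2,numpy as np
a=cv2.imread('pics/s3.png');b=cv2.imread('pics/s4.png')
for n,(x0,y0,x1,y1) in dict(button=(190,190,230,235),post=(130,170,240,320),base=(130,240,240,320)).items():
    m=cv2.matchTemplate(b,a[y0:y1,x0:x1],cv2.TM_CCOEFF_NORMED);_,v,_,l=cv2.minMaxLoc(m);print(n,v,np.array(l)-[x0,y0])
"
```

```text
button 0.8684050440788269 [0 0]
post 0.9554163217544556 [ 1 -1]
base 0.9562093615531921 [ 1 -1]
```

Emit:
drive_tool --plan '[{"claw": 0.6, "dx": 0, "dy": 0, "dz": 0, "rx": 0, "ry": 0, "rz": 0}, {"claw": 0.6, "dx": 0.01, "dy": 0.0005, "dz": 0, "rx": 0, "ry": 0, "rz": 0}, {"claw": 0.6, "dx": 0.011, "dy": 0.0005, "dz": 0, "rx": 0, "ry": 0, "rz": 0}, {"claw": 0.6, "dx": 0.011, "dy": 0.0005, "dz": 0, "rx": 0, "ry": 0, "rz": 0}, {"claw": 0.6, "dx": 0, "dy": 0, "dz": 0, "rx": 0, "ry": 0, "rz": 0}]'

```text
time: 5.72
ee_pos: [522.5, -209.2, 97.8]
eef_rot: [0.76, 0.65, -0.0, -0.0]
wrist_force: [0.1, -0.3, 0.4]
gripper_width: 0.595
```

Emit:
drive_tool --plan '[{"claw": 0.5, "dx": 0, "dy": 0, "dz": 0, "rx": 0, "ry": 0, "rz": 0}, {"claw": 0.45, "dx": 0, "dy": 0, "dz": 0, "rx": 0, "ry": 0, "rz": 0}, {"claw": 0.42, "dx": 0, "dy": 0, "dz": 0, "rx": 0, "ry": 0, "rz": 0}, {"claw": 0.4, "dx": 0, "dy": 0, "dz": 0, "rx": 0, "ry": 0, "rz": 0}, {"claw": 0.4, "dx": 0, "dy": 0, "dz": 0, "rx": 0, "ry": 0, "rz": 0}]'

```text
time: 6.35
ee_pos: [522.5, -210.1, 97.8]
eef_rot: [0.761, 0.649, -0.0, -0.0]
wrist_force: [0.6, -0.8, 0.5]
gripper_width: 0.4
```

Emit:
drive_tool --plan '[{"claw": 0.38, "dx": 0, "dy": 0, "dz": 0, "rx": 0, "ry": 0, "rz": 0}, {"claw": 0.38, "dx": 0, "dy": 0, "dz": 0, "rx": 0, "ry": 0, "rz": 0}]'

```text
time: 6.6
ee_pos: [522.6, -210.0, 97.9]
eef_rot: [0.761, 0.649, -0.0, 0.0]
wrist_force: [-0.1, 0.4, -0.6]
gripper_width: 0.377
```

```bash
python3 -c "
from h import *
cv2.imwrite('pics/s5.png',cams.get_image('side')[:,:,::-1]);
a=cv2.imread('pics/s5.png')[140:220,315:395];cv2.imwrite('pics/c5.png',cv2.resize(a,None,fx=7,fy=7,interpolation=cv2.INTER_CUBIC))
s=r.read_state();print(s['ee_pos'],s['wrist_force'],s['wrist_torque'],s['gripper_width'])"
```

```text
[ 522.56082619 -209.91788207   97.83928253] [-0.04162164 -0.09595743 -0.71844179] [-0.08055885 -0.0583791  -0.00187708] 0.37901132372331786
```

View pics/c5.png

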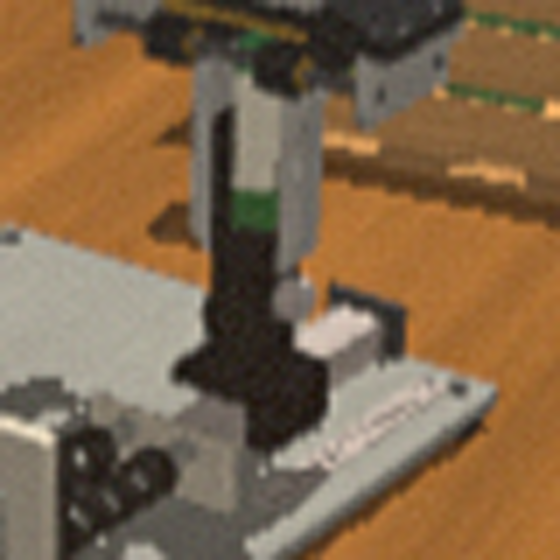

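```bash
python3 -c "
from h import *
P=np.array([522.56,-209.9,97.8]);R=Ro.from_quat([.761,.649,0,0]).as_matrix()
for z in (19,0,-20,-78):
  for y in(-18,18):print(z,'crop',((proj('side',P+R@[0,y,z])-[315,140])*7).round())
p=np.load('lab.npy')
c,s=np.cos(p[2]),np.sin(p[2])
L=lambda x,y,z:np.array([p[0]+c*x-s*y,p[1]+s*x+c*y,z])
for q in [(-29,-112,98),(-17,-126,122),(17,-98,122),(-17,-98,122),(-75,-220,22),(-40,100,122)]:print(q,((proj('side',L(*q))-[315,140])*7).round())
"
```

```text
19 crop [284. 328.]
19 crop [221. 307.]
0 crop [285. 292.]
0 crop [222. 272.]
-20 crop [286. 254.]
-20 crop [223. 234.]
-78 crop [290. 141.]
-78 crop [225. 121.]
(-29, -112, 98) [305. 295.]
(-17, -126, 122) [301. 232.]
(17, -98, 122) [208. 234.]
(-17, -98, 122) [268. 253.]
(-75, -220, 22) [498. 378.]
(-40, 100, 122) [ 51. 435.]
```

```bash
python3 -c "
from h import *
P=np.array([519.4,-209.2,199.9]);R=Ro.from_quat([.759,.651,0,0]).as_matrix()
for y in(-47,47,-59,59):print(y,'crop s3',((proj('side',P+R@[0,y,19])-[315,140])*5).round()+[400,0])
s=r.read_state();print(s['q'])
s0=cv2.imread('pics/s0.png');cv2.imwrite('pics/c6.png',cv2.resize(np.hstack([s0[60:360,400:640],cv2.imread('pics/s5.png')[0:300,240:480]]),None,fx=1.6,fy=1.6,interpolation=cv2.INTER_CUBIC))
P=np.array([168.7,-549.7,188.8]);print([(proj('side',P+d)-[400,60])*1.6 for d in ([0,0,0],[0,0,-19],[0,0,78])])
P=np.array([522.56,-209.9,97.8]);print([(proj('side',P+d)-[240,0])*1.6+[384,0] for d in ([0,0,0],[0,0,-19],[0,0,78])])
"
```

```text
-47 crop s3 [649. 106.]
47 crop s3 [528.  70.]
-59 crop s3 [665. 110.]
59 crop s3 [513.  66.]
[-5.35675819e-01  2.72493081e-01  1.65962379e+00  3.96812586e-05
  1.20953811e+00 -3.78155808e-01]
[array([138.66535853, 125.64961388]), array([137.27867166, 133.84302348]), array([144.52028294,  91.05507424])]
[array([561.85616549, 288.41829325]), array([561.63737885, 296.57226353]), array([562.78102178, 253.94977897])]
```

View pics/c6.png

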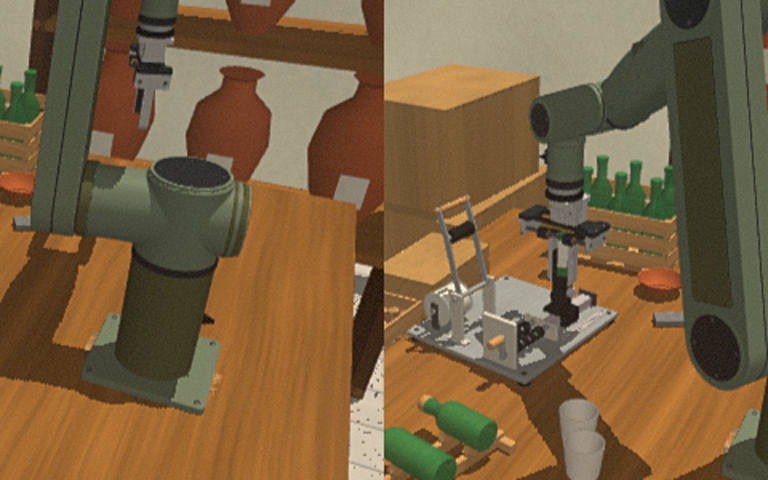

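```bash
python3 -c "
from h import *
print((proj('side',(0,0,0))-[400,60])*1.6)
s=cv2.imread('pics/s5.png');t0=cv2.imread('pics/s0.png')
d=np.abs(s.astype(int)-t0).sum(2)>70
for v in range(158,196,2):print(v,''.join('#' if x else '.' for x in d[v,325:375]))
"
```

```text
[151.32699288 360.78135423]
158 .................#######.........###..............
160 .................##.####........####..............
162 ..................#.####.........###..............
164 .................#######.....#...#.#..............
166 .................###.##..........###..............
168 .................###..#.......######..............
170 .................###..........######..............
172 .................###.#........#####...............
174 ..................##..........#####...............
176 .............................#####................
178 .............................##...................
180 .............................####.................
182 .............................###..................
184 ..................#...............................
186 ..................#...............................
188 ................................#.................
190 ................................###...............
192 ..............#...................................
194 ................#.................................
```

Emit:
drive_tool --plan '[{"claw": 0.7, "dx": 0, "dy": 0, "dz": 0, "rx": 0, "ry": 0, "rz": 0}, {"claw": 0.8, "dx": 0, "dy": 0, "dz": 0, "rx": 0, "ry": 0, "rz": 0}, {"claw": 0.8, "dx": 0, "dy": -0.004, "dz": 0, "rx": 0, "ry": 0, "rz": 0}]'

```text
time: 7.02
ee_pos: [518.6, -209.4, 97.9]
eef_rot: [0.761, 0.649, 0.0, 0.0]
wrist_force: [-0.5, -0.1, 0.7]
gripper_width: 0.668
```

Emit:
drive_tool --plan '[{"claw": 0.8, "dx": 0, "dy": 0, "dz": 0.01, "rx": 0, "ry": 0, "rz": 0}, {"claw": 0.8, "dx": 0, "dy": 0, "dz": 0.01, "rx": 0, "ry": 0, "rz": 0}, {"claw": 0.8, "dx": 0, "dy": 0, "dz": 0.01, "rx": 0, "ry": 0, "rz": 0}, {"claw": 0.8, "dx": 0, "dy": 0, "dz": 0.005, "rx": 0, "ry": 0, "rz": 0}, {"claw": 0.8, "dx": 0, "dy": 0, "dz": 0, "rx": 0, "ry": 0, "rz": 0}]'

```text
time: 7.65
ee_pos: [518.2, -209.1, 62.1]
eef_rot: [0.761, 0.649, -0.0, -0.001]
wrist_force: [0.4, -0.3, -0.4]
gripper_width: 0.8
```

```bash
python3 -c "
from h import *
im=cams.get_image('side')[:,:,::-1];cv2.imwrite('pics/s6.png',im)
cv2.imwrite('pics/c7.png',cv2.resize(np.ascontiguousarray(im[130:220,300:400]),None,fx=6,fy=6,interpolation=cv2.INTER_CUBIC))
s=r.read_state();print(s['ee_pos'],s['wrist_force'],s['gripper_width'])"
```

```text
[ 518.55329008 -209.28864757   62.61218792] [-0.56576942 -0.6476423   0.47491239] 0.7959568025317603
```

View pics/c7.png

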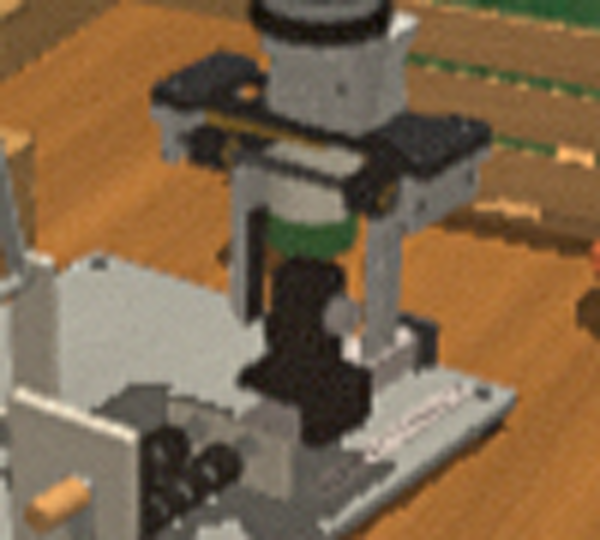

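Emit:
drive_tool --plan '[{"claw": 0.6, "dx": 0, "dy": 0, "dz": 0, "rx": 0, "ry": 0, "rz": 0}, {"claw": 0.5, "dx": 0, "dy": 0.0015, "dz": 0, "rx": 0, "ry": 0, "rz": 0}, {"claw": 0.4, "dx": 0, "dy": 0.0015, "dz": 0, "rx": 0, "ry": 0, "rz": 0}, {"claw": 0.37, "dx": 0, "dy": 0.0015, "dz": 0, "rx": 0, "ry": 0, "rz": 0}, {"claw": 0.37, "dx": 0, "dy": 0, "dz": 0, "rx": 0, "ry": 0, "rz": 0}]'

```text
time: 8.32
ee_pos: [521.9, -209.8, 62.8]
eef_rot: [0.761, 0.649, -0.001, -0.001]
wrist_force: [-3.6, 0.6, 3.1]
gripper_width: 0.377
```

```bash
python3 -c "
from h import *
p=np.load('lab.npy');c,s=np.cos(p[2]),np.sin(p[2])
P=np.array([518.4,-209.2]);R=Ro.from_quat([.761,.649,0,0]).as_matrix()
for y in(-43,43):
  for z in(70,80,90):print(y,z,((proj('side',np.r_[P+(R@[0,y,0])[:2],z])-[300,130])*6).round())
"
```

```text
-43 70 [377. 370.]
-43 80 [378. 354.]
-43 90 [378. 338.]
43 70 [249. 327.]
43 80 [249. 311.]
43 90 [249. 295.]
```

Emit:
drive_tool --plan '[{"claw": 0.35, "dx": -0.003, "dy": 0, "dz": 0, "rx": 0, "ry": 0, "rz": 0}, {"claw": 0.35, "dx": -0.004, "dy": 0, "dz": 0, "rx": 0, "ry": 0, "rz": 0}, {"claw": 0.35, "dx": 0, "dy": 0, "dz": 0, "rx": 0, "ry": 0, "rz": 0}]'

```text
time: 8.7
ee_pos: [520.8, -217.3, 62.8]
eef_rot: [0.761, 0.649, -0.001, -0.001]
wrist_force: [-4.8, 0.3, 5.3]
gripper_width: 0.376
```

Emit:
drive_tool --plan '[{"claw": 0.35, "dx": -0.006, "dy": 0, "dz": 0, "rx": 0, "ry": 0, "rz": 0}, {"claw": 0.35, "dx": -0.006, "dy": 0, "dz": 0, "rx": 0, "ry": 0, "rz": 0}, {"claw": 0.35, "dx": -0.006, "dy": 0, "dz": 0, "rx": 0, "ry": 0, "rz": 0}, {"claw": 0.35, "dx": -0.005, "dy": 0, "dz": 0, "rx": 0, "ry": 0, "rz": 0}, {"claw": 0.35, "dx": 0, "dy": 0, "dz": 0, "rx": 0, "ry": 0, "rz": 0}]'

```text
time: 9.32
ee_pos: [516.9, -240.3, 62.8]
eef_rot: [0.761, 0.649, -0.001, -0.001]
wrist_force: [-4.9, -0.1, 5.7]
gripper_width: 0.375
```

Emit:
drive_tool --plan '[{"claw": 0.4, "dx": 0, "dy": -0.001, "dz": 0, "rx": 0, "ry": 0, "rz": 0}, {"claw": 0.5, "dx": 0, "dy": -0.002, "dz": 0, "rx": 0, "ry": 0, "rz": 0}, {"claw": 0.65, "dx": 0, "dy": -0.002, "dz": 0, "rx": 0, "ry": 0, "rz": 0}, {"claw": 0.8, "dx": 0, "dy": 0, "dz": 0, "rx": 0, "ry": 0, "rz": 0}, {"claw": 0.8, "dx": 0, "dy": 0, "dz": 0, "rx": 0, "ry": 0, "rz": 0}]'

```text
time: 9.95
ee_pos: [514.4, -239.4, 63.1]
eef_rot: [0.761, 0.649, 0.0, 0.001]
wrist_force: [-0.0, -0.9, -0.2]
gripper_width: 0.777
```

Emit:
drive_tool --plan '[{"claw": 0.9, "dx": 0, "dy": 0, "dz": -0.03, "rx": 0, "ry": 0, "rz": 0}, {"claw": 1.0, "dx": 0, "dy": 0, "dz": -0.04, "rx": 0, "ry": 0, "rz": 0}, {"claw": 1.0, "dx": 0, "dy": 0, "dz": -0.04, "rx": 0, "ry": 0, "rz": 0}, {"claw": 1.0, "dx": 0, "dy": 0, "dz": -0.04, "rx": 0, "ry": 0, "rz": 0}]'

```text
time: 10.45
ee_pos: [514.0, -239.0, 214.3]
eef_rot: [0.76, 0.649, 0.0, 0.001]
wrist_force: [-0.1, 0.1, -0.2]
gripper_width: 1.004
```

```bash
python3 -c "
from h import *
im=cams.get_image('side')[:,:,::-1];cv2.imwrite('pics/s7.png',im)
a=cv2.imread('pics/s0.png');t=a[172:206,338:360]
L=6;b=cv2.resize(im[150:220,320:400].copy(),None,fx=L,fy=L,interpolation=cv2.INTER_CUBIC);t=cv2.resize(t,None,fx=L,fy=L,interpolation=cv2.INTER_CUBIC)
m=cv2.matchTemplate(b,t,cv2.TM_CCOEFF_NORMED);_,v,_,l=cv2.minMaxLoc(m);d=np.array(l)/L+[320-338,150-172];print('stop px shift',v,d)
p=np.load('lab.npy');c,s=np.cos(p[2]),np.sin(p[2])
Lb=lambda x,y,z:np.array([p[0]+c*x-s*y,p[1]+s*x+c*y,z])
g=proj('side',Lb(0,-112,90));print('px per 30mm',proj('side',Lb(0,-142,90))-g)
st=r.read_state();print(st['time'],st['ee_pos'])
Y=-.252+np.pi
plan([((508,347,230),Y)],step=50)
"
```

```text
stop px shift 0.909037172794342 [ 5.33333333 -3.5       ]
px per 30mm [ 5.01307553 -3.2608303 ]
10.5 [ 517.19746111 -241.08961253  221.05142361]
[[np.float64(0.0483), np.float64(-0.0084), np.float64(-0.0007), np.float64(-7.05)], [np.float64(0.049), np.float64(-0.0024), np.float64(-0.0007), np.float64(-7.05)], [np.float64(0.0489), np.float64(0.0036), np.float64(-0.0007), np.float64(-7.05)], [np.float64(0.0481), np.float64(0.0096), np.float64(-0.0007), np.float64(-7.05)], [np.float64(0.0465), np.float64(0.0154), np.float64(-0.0007), np.float64(-7.05)]]
[[np.float64(0.0443), np.float64(0.021), np.float64(-0.0007), np.float64(-7.05)], [np.float64(0.0414), np.float64(0.0262), np.float64(-0.0007), np.float64(-7.05)], [np.float64(0.0379), np.float64(0.0311), np.float64(-0.0007), np.float64(-7.05)], [np.float64(0.0338), np.float64(0.0355), np.float64(-0.0007), np.float64(-7.05)], [np.float64(0.0291), np.float64(0.0394), np.float64(-0.0007), np.float64(-7.05)]]
[[np.float64(0.0241), np.float64(0.0427), np.float64(-0.0007), np.float64(-7.05)], [np.float64(0.0187), np.float64(0.0453), np.float64(-0.0007), np.float64(-7.05)]]
```

Emit:
drive_tool --plan '[{"claw": 1.0, "dx": 0.0483, "dy": -0.0084, "dz": -0.0007, "rx": 0, "ry": 0, "rz": -7.05}, {"claw": 1.0, "dx": 0.049, "dy": -0.0024, "dz": -0.0007, "rx": 0, "ry": 0, "rz": -7.05}, {"claw": 1.0, "dx": 0.0489, "dy": 0.0036, "dz": -0.0007, "rx": 0, "ry": 0, "rz": -7.05}, {"claw": 1.0, "dx": 0.0481, "dy": 0.0096, "dz": -0.0007, "rx": 0, "ry": 0, "rz": -7.05}, {"claw": 1.0, "dx": 0.0465, "dy": 0.0154, "dz": -0.0007, "rx": 0, "ry": 0, "rz": -7.05}]'

```text
time: 11.12
ee_pos: [510.3, 7.8, 216.3]
eef_rot: [0.527, 0.85, 0.0, 0.001]
wrist_force: [0.9, -0.4, -0.4]
gripper_width: 1.001
```

Emit:
drive_tool --plan '[{"claw": 1.0, "dx": 0.0443, "dy": 0.021, "dz": -0.0007, "rx": 0, "ry": 0, "rz": -7.05}, {"claw": 1.0, "dx": 0.0414, "dy": 0.0262, "dz": -0.0007, "rx": 0, "ry": 0, "rz": -7.05}, {"claw": 1.0, "dx": 0.0379, "dy": 0.0311, "dz": -0.0007, "rx": 0, "ry": 0, "rz": -7.05}, {"claw": 1.0, "dx": 0.0338, "dy": 0.0355, "dz": -0.0007, "rx": 0, "ry": 0, "rz": -7.05}, {"claw": 1.0, "dx": 0.0291, "dy": 0.0394, "dz": -0.0007, "rx": 0, "ry": 0, "rz": -7.05}]'

```text
time: 11.75
ee_pos: [506.2, 253.2, 219.8]
eef_rot: [0.244, 0.97, 0.0, 0.001]
wrist_force: [-0.2, 0.3, -0.4]
gripper_width: 1.003
```

Emit:
drive_tool --plan '[{"claw": 1.0, "dx": 0.0241, "dy": 0.0427, "dz": -0.0007, "rx": 0, "ry": 0, "rz": -7.05}, {"claw": 1.0, "dx": 0.0187, "dy": 0.0453, "dz": -0.0007, "rx": 0, "ry": 0, "rz": -7.05}, {"claw": 1.0, "dx": 0, "dy": 0, "dz": 0, "rx": 0, "ry": 0, "rz": 0}, {"claw": 1.0, "dx": 0, "dy": 0, "dz": 0, "rx": 0, "ry": 0, "rz": 0}]'

```text
time: 12.25
ee_pos: [504.3, 348.9, 220.8]
eef_rot: [0.126, 0.992, -0.0, 0.0]
wrist_force: [-0.0, 0.5, 0.5]
gripper_width: 1.001
```

```bash
python3 -c "
from h import *
ps=[];
for i in range(2):
    im=cams.get_image('side')[:,:,::-1];s=r.read_state();ps.append(s['ee_pos'])
print(ps,s['eef_rot'],yaw_of(Ro.from_quat(s['eef_rot']).as_matrix()))
P=np.mean(ps,0);
for z in(-15,-6):print('tips',[proj('side',P+np.array([0,0,32-19])+Ro.from_quat(s['eef_rot']).as_matrix()@[0,y,0]).round(1) for y in(-50,50)])
d=(np.abs(im.astype(int)-cv2.imread('pics/s0.png')).sum(2)>60)
plan([((508,347,P[2]),-.252+np.pi)])
cv2.imwrite('pics/s8.png',im);cv2.imwrite('pics/c8.png',cv2.resize(np.ascontiguousarray(im[150:330,180:340]),None,fx=3.3,fy=3.3,interpolation=cv2.INTER_CUBIC))
"
```

```text
[array([504.44648981, 348.36406834, 220.90892088]), array([504.5836592 , 348.07106155, 221.09766925])] [ 1.26512714e-01  9.91964963e-01 -2.09655994e-04  3.19742337e-05] 2.887887369513303
tips [array([273.1, 217.7]), array([240.4, 234.8])]
tips [array([273.1, 217.7]), array([240.4, 234.8])]
[[np.float64(-0.0036), np.float64(-0.0002), np.float64(0.0001), np.float64(-0.1)]]
```

View pics/c8.png

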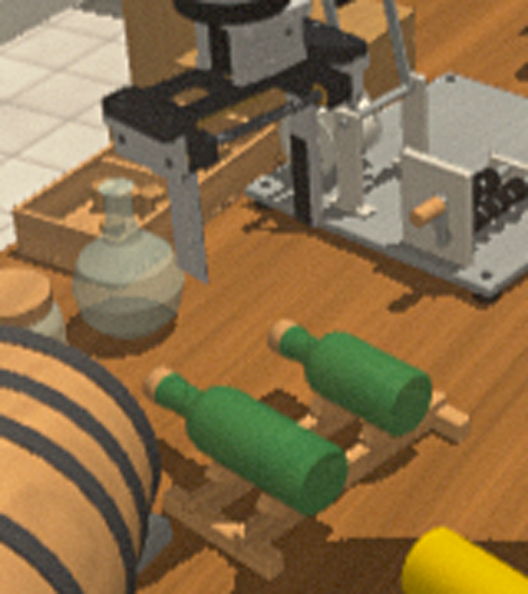

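Emit:
drive_tool --plan '[{"claw": 0.87, "dx": -0.0035, "dy": 0, "dz": 0.04, "rx": 0, "ry": 0, "rz": 0}, {"claw": 0.87, "dx": 0, "dy": 0, "dz": 0.05, "rx": 0, "ry": 0, "rz": 0}, {"claw": 0.87, "dx": 0, "dy": 0, "dz": 0.04, "rx": 0, "ry": 0, "rz": 0}, {"claw": 0.87, "dx": 0, "dy": 0, "dz": 0.02, "rx": 0, "ry": 0, "rz": 0}]'

```text
time: 12.85
ee_pos: [506.5, 346.2, 68.7]
eef_rot: [0.127, 0.992, -0.001, -0.002]
wrist_force: [-0.5, 0.5, 0.4]
gripper_width: 0.871
```

Emit:
drive_tool --plan '[{"claw": 0.87, "dx": 0, "dy": 0, "dz": 0.015, "rx": 0, "ry": 0, "rz": 0}, {"claw": 0.87, "dx": 0, "dy": 0, "dz": 0.015, "rx": 0, "ry": 0, "rz": 0}, {"claw": 0.87, "dx": 0, "dy": 0, "dz": 0.013, "rx": 0, "ry": 0, "rz": 0}, {"claw": 0.87, "dx": 0, "dy": 0, "dz": 0, "rx": 0, "ry": 0, "rz": 0}]'

```text
time: 13.35
ee_pos: [507.0, 348.2, 27.3]
eef_rot: [0.126, 0.992, -0.0, -0.001]
wrist_force: [0.2, -0.4, -0.6]
gripper_width: 0.87
```

Emit:
drive_tool --plan '[{"claw": 0.75, "dx": 0, "dy": 0, "dz": 0, "rx": 0, "ry": 0, "rz": 0}, {"claw": 0.66, "dx": 0, "dy": 0, "dz": 0, "rx": 0, "ry": 0, "rz": 0}, {"claw": 0.61, "dx": 0, "dy": 0, "dz": 0, "rx": 0, "ry": 0, "rz": 0}, {"claw": 0.5, "dx": 0, "dy": 0, "dz": 0, "rx": 0, "ry": 0, "rz": 0}, {"claw": 0.5, "dx": 0, "dy": 0, "dz": 0, "rx": 0, "ry": 0, "rz": 0}]' --grip_force 25

```text
time: 13.98
ee_pos: [507.5, 346.1, 28.8]
eef_rot: [0.125, 0.992, -0.002, -0.0]
wrist_force: [-0.5, -5.9, 4.2]
gripper_width: 0.592
```

Emit:
drive_tool --plan '[{"claw": 0.5, "dx": 0, "dy": 0, "dz": -0.01, "rx": 0, "ry": 0, "rz": 0}, {"claw": 0.5, "dx": 0, "dy": 0, "dz": -0.02, "rx": 0, "ry": 0, "rz": 0}, {"claw": 0.5, "dx": 0, "dy": 0, "dz": -0.035, "rx": 0, "ry": 0, "rz": 0}, {"claw": 0.5, "dx": 0, "dy": 0, "dz": -0.045, "rx": 0, "ry": 0, "rz": 0}, {"claw": 0.5, "dx": 0, "dy": 0, "dz": -0.045, "rx": 0, "ry": 0, "rz": 0}]'

```text
time: 14.6
ee_pos: [507.5, 348.9, 185.6]
eef_rot: [0.125, 0.992, 0.001, 0.0]
wrist_force: [-0.2, -0.4, -3.8]
gripper_width: 0.593
```

```bash
python3 -c "
from h import *
cv2.imwrite('pics/s9.png',cams.get_image('side')[:,:,::-1]);cv2.imwrite('pics/t9.png',cams.get_image('top')[:,:,::-1])
print(nets.search_frame('tall_bottle_mouth','side')[:3],proj('side',(0,0,0)))
s=r.read_state();R=Ro.from_quat(s['eef_rot']).as_matrix();print(s['ee_pos'],s['wrist_force'],s['wrist_torque'],s['gripper_width'],yaw_of(R))
p=np.load('lab.npy');c,t=np.cos(p[2]),np.sin(p[2])
L=lambda x,y,z:np.array([p[0]+c*x-t*y,p[1]+t*x+c*y,z])
# predicted mouth/foot px if held at origin, level
ax=-R[:,0]
print('mouth',proj('side',s['ee_pos']+[0,0,32]+132.5*ax),'foot',proj('side',s['ee_pos']+[0,0,32]-57.5*ax))
Y=p[2]+np.pi/2;g=L(0,27,180);print(g)
plan([(g,Y)],step=42)
"
```

```text
[{'bbox': [0.3358, 0.5272, 0.4442, 0.6322], 'confidence': 0.93}, {'bbox': [0.4731, 0.7745, 0.5827, 0.9087], 'confidence': 0.81}, {'bbox': [0.3995, 0.3102, 0.5995, 0.605], 'confidence': 0.63}] [494.57937055 285.48834639]
[510.14037133 350.09482011 187.81209131] [ 0.73717154  0.15901914 -4.9717869 ] [ 0.03065944 -0.12386662 -0.00110852] 0.5906799577436129 2.8901095114652327
mouth [219.91103831 211.44964446] foot [271.9227511  240.29208154]
[545.5054328 -75.1513421 180.       ]
[[np.float64(-0.0127), np.float64(-0.0366), np.float64(0.0007), np.float64(7.69)], [np.float64(-0.0175), np.float64(-0.0346), np.float64(0.0007), np.float64(7.69)], [np.float64(-0.022), np.float64(-0.0319), np.float64(0.0007), np.float64(7.69)], [np.float64(-0.0261), np.float64(-0.0287), np.float64(0.0007), np.float64(7.69)], [np.float64(-0.0297), np.float64(-0.025), np.float64(0.0007), np.float64(7.69)]]
[[np.float64(-0.0328), np.float64(-0.0208), np.float64(0.0007), np.float64(7.69)], [np.float64(-0.0353), np.float64(-0.0162), np.float64(0.0007), np.float64(7.69)], [np.float64(-0.0371), np.float64(-0.0113), np.float64(0.0007), np.float64(7.69)], [np.float64(-0.0383), np.float64(-0.0063), np.float64(0.0007), np.float64(7.69)], [np.float64(-0.0388), np.float64(-0.0011), np.float64(0.0007), np.float64(7.69)]]
[[np.float64(-0.0386), np.float64(0.0041), np.float64(0.0007), np.float64(7.69)]]
```

Emit:
drive_tool --plan '[{"claw": 0.5, "dx": -0.0127, "dy": -0.0366, "dz": 0.0007, "rx": 0, "ry": 0, "rz": 7.69}, {"claw": 0.5, "dx": -0.0175, "dy": -0.0346, "dz": 0.0007, "rx": 0, "ry": 0, "rz": 7.69}, {"claw": 0.5, "dx": -0.022, "dy": -0.0319, "dz": 0.0007, "rx": 0, "ry": 0, "rz": 7.69}, {"claw": 0.5, "dx": -0.0261, "dy": -0.0287, "dz": 0.0007, "rx": 0, "ry": 0, "rz": 7.69}, {"claw": 0.5, "dx": -0.0297, "dy": -0.025, "dz": 0.0007, "rx": 0, "ry": 0, "rz": 7.69}]'

```text
time: 15.38
ee_pos: [521.7, 153.9, 176.8]
eef_rot: [0.447, 0.894, -0.001, -0.002]
wrist_force: [-0.8, 0.0, -4.1]
gripper_width: 0.592
```

Emit:
drive_tool --plan '[{"claw": 0.5, "dx": -0.0328, "dy": -0.0208, "dz": 0.0007, "rx": 0, "ry": 0, "rz": 7.69}, {"claw": 0.5, "dx": -0.0353, "dy": -0.0162, "dz": 0.0007, "rx": 0, "ry": 0, "rz": 7.69}, {"claw": 0.5, "dx": -0.0371, "dy": -0.0113, "dz": 0.0007, "rx": 0, "ry": 0, "rz": 7.69}, {"claw": 0.5, "dx": -0.0383, "dy": -0.0063, "dz": 0.0007, "rx": 0, "ry": 0, "rz": 7.69}, {"claw": 0.5, "dx": -0.0388, "dy": -0.0011, "dz": 0.0007, "rx": 0, "ry": 0, "rz": 7.69}]'

```text
time: 16.0
ee_pos: [537.9, -38.8, 173.4]
eef_rot: [0.717, 0.697, -0.001, -0.002]
wrist_force: [0.3, -0.4, -4.5]
gripper_width: 0.59
```

Emit:
drive_tool --plan '[{"claw": 0.5, "dx": -0.0386, "dy": 0.0041, "dz": 0.0007, "rx": 0, "ry": 0, "rz": 7.69}, {"claw": 0.5, "dx": 0, "dy": 0, "dz": 0, "rx": 0, "ry": 0, "rz": 0}, {"claw": 0.5, "dx": 0, "dy": 0, "dz": 0.02, "rx": 0, "ry": 0, "rz": 0}, {"claw": 0.5, "dx": 0, "dy": 0, "dz": 0.02, "rx": 0, "ry": 0, "rz": 0}, {"claw": 0.5, "dx": 0, "dy": 0, "dz": 0, "rx": 0, "ry": 0, "rz": 0}]'

```text
time: 16.62
ee_pos: [539.8, -75.0, 131.9]
eef_rot: [0.76, 0.65, -0.002, -0.004]
wrist_force: [-0.8, 0.5, -3.6]
gripper_width: 0.59
```

```bash
cat > hold.py <<'E'
from h import *
from scipy.optimize import minimize
ps=[]
im=cams.get_image('side')[:,:,::-1].copy();s=r.read_state();ps.append(s['ee_pos']);cv2.imwrite('pics/s10.png',im)
it=cams.get_image('top')[:,:,::-1];cv2.imwrite('pics/t10.png',it);ps.append(r.read_state()['ee_pos'])
P=np.mean(ps,0);R=Ro.from_quat(s['eef_rot']).as_matrix()
p=np.load('lab.npy');c,t=np.cos(p[2]),np.sin(p[2])
d=P[:2]-p[:2];print('TCP',P,'lab',c*d[0]+t*d[1],-t*d[0]+c*d[1],'yaw',yaw_of(R)-p[2]-np.pi/2,s['wrist_force'])
C=P+[0,0,32];K=4
uv=proj('side',C);b=np.array([uv[0]-60,uv[1]-60,uv[0]+60,uv[1]+60]).astype(int)
h=cv2.cvtColor(cv2.resize(im[b[1]:b[3],b[0]:b[2]],None,fx=K,fy=K,interpolation=cv2.INTER_CUBIC),cv2.COLOR_BGR2HSV)
M=((h[...,0]>45)&(h[...,0]<95)&(h[...,1]>70)).astype(np.uint8)
k,l,st,_=cv2.connectedComponentsWithStats(M);j=l[int((uv[1]-b[1]+8)*K)-40:,:];j=1+np.argmax(st[1:,4]);M=(l==j).astype(np.uint8);print(st[j])
prof=[(-57.5,28),(57.5,28),(72,25),(88,14.5),(118,14.5)]
def sil(q):
    m=np.zeros_like(M);a=-R[:,0]*np.cos(q[1])+np.array([0,0,np.sin(q[1])]);sd=np.cross(a,[0,0,1]);sd/=np.linalg.norm(sd);u=np.cross(sd,a);th=np.linspace(0,2*np.pi,40)
    o=C+a*q[0]+np.array([0,0,q[2]])
    for (x,ra),(y,rc) in zip(prof,prof[1:]):
        Q=np.concatenate([o+a*g+rr*(np.cos(th)[:,None]*sd+np.sin(th)[:,None]*u) for g,rr in((x,ra),(y,rc))])
        w=np.array([(proj('side',x)-b[:2]+.5)*K-.5 for x in Q])
        cv2.fillConvexPoly(m,cv2.convexHull(np.round(w*16).astype(np.int32)),1,shift=4)
    return m
f=lambda q:-float((sil(q)&M).sum())/float((sil(q)|M).sum())
q=minimize(f,[0,0,0],method='Nelder-Mead',options=dict(initial_simplex=[[0,0,0],[8,0,0],[0,.08,0],[0,0,6]]));print('along,pitch,dz',q.x,q.fun)
S=sil(q.x);o=cv2.resize(im[b[1]:b[3],b[0]:b[2]],None,fx=K,fy=K,interpolation=cv2.INTER_CUBIC)
cs,_=cv2.findContours(S,cv2.RETR_EXTERNAL,cv2.CHAIN_APPROX_NONE);cv2.drawContours(o,cs,-1,(0,0,255),1);cv2.imwrite('pics/c10.png',o)
E
python3 hold.py
```

```text
TCP [541.78401563 -75.73648488 134.16404685] lab -3.5830310405096766 25.836717412703038 yaw 0.0019112238561975747 [ 0.93644231  0.97208774 -4.15390495]
[ 169  200   98  112 6800]
along,pitch,dz [ 0.02955004 -0.06097306 -6.45740907] -0.5614893440583796
```

View pics/c10.png

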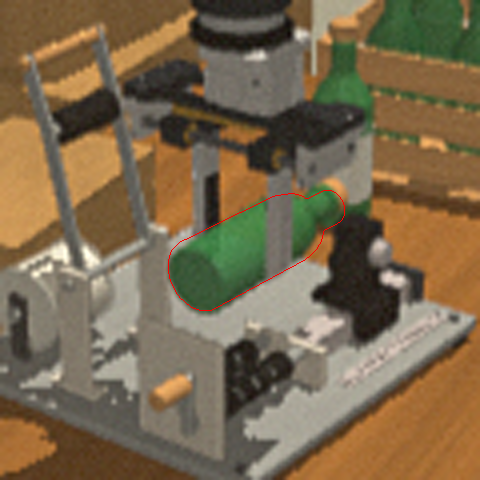

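Emit:
drive_tool --plan '[{"claw": 0.5, "dx": 0, "dy": 0.0025, "dz": 0.025, "rx": 0, "ry": 0, "rz": 0}, {"claw": 0.5, "dx": 0, "dy": 0, "dz": 0.025, "rx": 0, "ry": 0, "rz": 0}, {"claw": 0.5, "dx": 0, "dy": 0, "dz": 0.015, "rx": 0, "ry": 0, "rz": 0}, {"claw": 0.5, "dx": 0, "dy": 0, "dz": 0.005, "rx": 0, "ry": 0, "rz": 0}, {"claw": 0.5, "dx": 0, "dy": 0, "dz": 0, "rx": 0, "ry": 0, "rz": 0}]'

```text
time: 17.35
ee_pos: [545.9, -77.4, 66.0]
eef_rot: [0.76, 0.649, 0.0, 0.0]
wrist_force: [0.5, 0.0, -3.6]
gripper_width: 0.589
```

Emit:
drive_tool --plan '[{"claw": 0.5, "dx": 0, "dy": 0, "dz": 0.003, "rx": 0, "ry": 0, "rz": 0}, {"claw": 0.5, "dx": 0, "dy": 0, "dz": 0.002, "rx": 0, "ry": 0, "rz": 0}, {"claw": 0.5, "dx": 0, "dy": 0, "dz": 0.0, "rx": 0, "ry": 0, "rz": 0}]'

```text
time: 17.73
ee_pos: [545.5, -77.3, 60.6]
eef_rot: [0.761, 0.649, 0.0, 0.0]
wrist_force: [0.1, -0.4, -4.3]
gripper_width: 0.591
```

Emit:
drive_tool --plan '[{"claw": 0.5, "dx": 0, "dy": 0, "dz": 0.002, "rx": 0, "ry": 0, "rz": 0}, {"claw": 0.5, "dx": 0, "dy": 0, "dz": 0.0015, "rx": 0, "ry": 0, "rz": 0}, {"claw": 0.5, "dx": 0, "dy": 0, "dz": 0.0, "rx": 0, "ry": 0, "rz": 0}]'

```text
time: 18.1
ee_pos: [545.6, -77.3, 57.5]
eef_rot: [0.761, 0.649, 0.0, 0.0]
wrist_force: [-1.3, 0.7, 0.5]
gripper_width: 0.59
```

Emit:
drive_tool --plan '[{"claw": 0.5, "dx": 0, "dy": 0, "dz": 0.0015, "rx": 0, "ry": 0, "rz": 0}, {"claw": 0.5, "dx": 0, "dy": 0, "dz": 0.001, "rx": 0, "ry": 0, "rz": 0}, {"claw": 0.5, "dx": 0, "dy": 0, "dz": 0.0, "rx": 0, "ry": 0, "rz": 0}]'

```text
time: 18.48
ee_pos: [545.8, -77.3, 57.3]
eef_rot: [0.761, 0.649, 0.0, 0.0]
wrist_force: [-5.6, 2.6, 13.8]
gripper_width: 0.589
```

Emit:
drive_tool --plan '[{"claw": 0.5, "dx": 0, "dy": -0.001, "dz": -0.0015, "rx": 0, "ry": 0, "rz": 0}, {"claw": 0.5, "dx": 0, "dy": 0, "dz": 0, "rx": 0, "ry": 0, "rz": 0}, {"claw": 0.5, "dx": 0, "dy": 0, "dz": 0, "rx": 0, "ry": 0, "rz": 0}]'

```text
time: 18.85
ee_pos: [545.6, -77.3, 57.4]
eef_rot: [0.76, 0.649, 0.001, 0.001]
wrist_force: [-1.8, 2.8, 6.8]
gripper_width: 0.59
```

Emit:
drive_tool --plan '[{"claw": 0.6, "dx": 0, "dy": 0, "dz": 0, "rx": 0, "ry": 0, "rz": 0}, {"claw": 0.62, "dx": 0, "dy": 0, "dz": 0, "rx": 0, "ry": 0, "rz": 0}, {"claw": 0.66, "dx": 0, "dy": 0, "dz": 0, "rx": 0, "ry": 0, "rz": 0}, {"claw": 0.75, "dx": 0, "dy": 0, "dz": 0, "rx": 0, "ry": 0, "rz": 0}, {"claw": 0.85, "dx": 0, "dy": 0, "dz": 0, "rx": 0, "ry": 0, "rz": 0}]'

```text
time: 19.48
ee_pos: [544.5, -77.2, 55.9]
eef_rot: [0.761, 0.649, -0.0, 0.0]
wrist_force: [-0.4, 0.8, 0.3]
gripper_width: 0.817
```

Emit:
drive_tool --plan '[{"claw": 0.85, "dx": 0, "dy": 0, "dz": -0.01, "rx": 0, "ry": 0, "rz": 0}, {"claw": 0.85, "dx": 0, "dy": 0, "dz": -0.03, "rx": 0, "ry": 0, "rz": 0}, {"claw": 0.85, "dx": 0, "dy": 0, "dz": -0.04, "rx": 0, "ry": 0, "rz": 0}, {"claw": 0.85, "dx": 0, "dy": 0, "dz": -0.04, "rx": 0, "ry": 0, "rz": 0}]'

```text
time: 19.98
ee_pos: [544.5, -77.1, 177.9]
eef_rot: [0.76, 0.649, 0.0, 0.0]
wrist_force: [-0.4, -0.9, -0.0]
gripper_width: 0.849
```

```bash
python3 -c "
from h import *
im=cams.get_image('side')[:,:,::-1].copy();cv2.imwrite('pics/s11.png',im);s=r.read_state();print(s['time'],s['ee_pos'])
p=np.load('lab.npy');c,t=np.cos(p[2]),np.sin(p[2])
L=lambda x,y,z:np.array([p[0]+c*x-t*y,p[1]+t*x+c*y,z])
print([(np.array(d['bbox'])*[640,400,640,400],d['confidence']) for d in nets.search_frame('tall_bottle','side')])
th=np.linspace(0,6.28,30)
Q=np.array([proj('side',L(rr*np.cos(a),y,86.2+rr*np.sin(a))) for y,rr in((85,28),(-30,28),(-105,12)) for a in th]);print('pred box',Q.min(0),Q.max(0))
# stop now
a=cv2.imread('pics/s7.png')[172-4:206-4,338+5:360+5];K=6
m=cv2.matchTemplate(cv2.resize(im[150:220,320:400].copy(),None,fx=K,fy=K,interpolation=cv2.INTER_CUBIC),cv2.resize(a,None,fx=K,fy=K,interpolation=cv2.INTER_CUBIC),cv2.TM_CCOEFF_NORMED);_,v,_,l=cv2.minMaxLoc(m);print('shift',v,np.array(l)/K+[320-343,150-168])
Y=p[2]+np.pi/2
plan([(L(-6,-141,s['ee_pos'][2]),Y)],step=45)
"
```

```text
20.025 [548.53880148 -78.2985206  184.5860864 ]
[(array([312.832, 180.32 , 352.832, 210.88 ]), 0.83), (array([301.312, 311.68 , 371.584, 366.4  ]), 0.83)]
pred box [307.70474227 180.40601281] [352.91244883 214.9975561 ]
shift 0.824475884437561 [ 0.33333333 -0.16666667]
[[np.float64(-0.0413), np.float64(-0.0024), np.float64(-0.0005), np.float64(0.01)], [np.float64(-0.0413), np.float64(-0.0024), np.float64(-0.0005), np.float64(0.01)], [np.float64(-0.0413), np.float64(-0.0024), np.float64(-0.0005), np.float64(0.01)], [np.float64(-0.0413), np.float64(-0.0024), np.float64(-0.0005), np.float64(0.01)]]
```

Emit:
drive_tool --plan '[{"claw": 0.85, "dx": -0.0412, "dy": -0.0011, "dz": 0, "rx": 0, "ry": 0, "rz": 0}, {"claw": 0.85, "dx": -0.0412, "dy": -0.0011, "dz": 0, "rx": 0, "ry": 0, "rz": 0}, {"claw": 0.85, "dx": -0.0412, "dy": -0.0011, "dz": 0, "rx": 0, "ry": 0, "rz": 0}, {"claw": 0.85, "dx": -0.0412, "dy": -0.0011, "dz": 0, "rx": 0, "ry": 0, "rz": 0}, {"claw": 0.85, "dx": 0, "dy": 0, "dz": 0.04, "rx": 0, "ry": 0, "rz": 0}]'

```text
time: 20.7
ee_pos: [516.4, -244.0, 138.7]
eef_rot: [0.762, 0.648, 0.001, 0.004]
wrist_force: [0.4, -0.1, -0.2]
gripper_width: 0.846
```

Emit:
drive_tool --plan '[{"claw": 0.85, "dx": 0, "dy": 0, "dz": 0, "rx": 0, "ry": 0, "rz": 0}, {"claw": 0.85, "dx": 0, "dy": 0, "dz": 0, "rx": 0, "ry": 0, "rz": 0}]'

```text
time: 20.95
ee_pos: [514.4, -238.9, 136.4]
eef_rot: [0.76, 0.65, 0.0, -0.0]
wrist_force: [0.0, -0.0, -0.3]
gripper_width: 0.848
```

Emit:
drive_tool --plan '[{"claw": 0.85, "dx": 0, "dy": 0, "dz": 0.03, "rx": 0, "ry": 0, "rz": 0}, {"claw": 0.85, "dx": 0, "dy": 0, "dz": 0.03, "rx": 0, "ry": 0, "rz": 0}, {"claw": 0.8, "dx": 0, "dy": 0, "dz": 0.014, "rx": 0, "ry": 0, "rz": 0}, {"claw": 0.7, "dx": 0, "dy": 0, "dz": 0, "rx": 0, "ry": 0, "rz": 0}, {"claw": 0.6, "dx": 0, "dy": 0, "dz": 0, "rx": 0, "ry": 0, "rz": 0}]' --grip_force 30

```text
time: 21.58
ee_pos: [515.6, -239.8, 63.7]
eef_rot: [0.76, 0.649, 0.0, 0.001]
wrist_force: [-0.3, -1.1, 0.6]
gripper_width: 0.63
```

Emit:
drive_tool --plan '[{"claw": 0.5, "dx": 0, "dy": 0.0015, "dz": 0, "rx": 0, "ry": 0, "rz": 0}, {"claw": 0.4, "dx": 0, "dy": 0.0015, "dz": 0, "rx": 0, "ry": 0, "rz": 0}, {"claw": 0.35, "dx": 0, "dy": 0.0015, "dz": 0, "rx": 0, "ry": 0, "rz": 0}, {"claw": 0.35, "dx": 0, "dy": 0, "dz": 0, "rx": 0, "ry": 0, "rz": 0}, {"claw": 0.35, "dx": 0, "dy": 0, "dz": 0, "rx": 0, "ry": 0, "rz": 0}]'

```text
time: 22.2
ee_pos: [517.0, -239.9, 63.0]
eef_rot: [0.761, 0.649, -0.001, -0.001]
wrist_force: [-6.0, 0.7, 6.3]
gripper_width: 0.375
```

Emit:
drive_tool --plan '[{"claw": 0.35, "dx": 0.004, "dy": 0, "dz": 0, "rx": 0, "ry": 0, "rz": 0}, {"claw": 0.35, "dx": 0.004, "dy": 0, "dz": 0, "rx": 0, "ry": 0, "rz": 0}, {"claw": 0.35, "dx": 0.004, "dy": 0, "dz": 0, "rx": 0, "ry": 0, "rz": 0}, {"claw": 0.35, "dx": 0.004, "dy": 0, "dz": 0, "rx": 0, "ry": 0, "rz": 0}, {"claw": 0.35, "dx": 0.002, "dy": 0, "dz": 0, "rx": 0, "ry": 0, "rz": 0}]'

```text
time: 22.82
ee_pos: [519.8, -223.1, 63.0]
eef_rot: [0.76, 0.649, -0.002, -0.001]
wrist_force: [-7.3, -2.9, 5.3]
gripper_width: 0.37
```

Emit:
drive_tool --plan '[{"claw": 0.35, "dx": 0.002, "dy": 0, "dz": 0, "rx": 0, "ry": 0, "rz": 0}, {"claw": 0.35, "dx": 0, "dy": 0, "dz": 0, "rx": 0, "ry": 0, "rz": 0}, {"claw": 0.35, "dx": 0, "dy": 0, "dz": 0, "rx": 0, "ry": 0, "rz": 0}]'

```text
time: 23.2
ee_pos: [520.1, -221.1, 63.0]
eef_rot: [0.761, 0.649, -0.002, -0.001]
wrist_force: [-5.7, -1.0, 4.7]
gripper_width: 0.375
```

Emit:
drive_tool --plan '[{"claw": 0.35, "dx": 0.001, "dy": 0, "dz": 0, "rx": 0, "ry": 0, "rz": 0}, {"claw": 0.35, "dx": 0.001, "dy": 0, "dz": 0, "rx": 0, "ry": 0, "rz": 0}, {"claw": 0.35, "dx": 0, "dy": 0, "dz": 0, "rx": 0, "ry": 0, "rz": 0}]'

```text
time: 23.58
ee_pos: [520.4, -219.4, 63.0]
eef_rot: [0.761, 0.649, -0.002, -0.001]
wrist_force: [-7.3, -2.2, 5.4]
gripper_width: 0.369
```

Emit:
drive_tool --plan '[{"claw": 0.35, "dx": 0.001, "dy": 0, "dz": 0, "rx": 0, "ry": 0, "rz": 0}, {"claw": 0.35, "dx": 0.001, "dy": 0, "dz": 0, "rx": 0, "ry": 0, "rz": 0}, {"claw": 0.35, "dx": 0, "dy": 0, "dz": 0, "rx": 0, "ry": 0, "rz": 0}]'

```text
time: 23.95
ee_pos: [520.6, -218.3, 63.1]
eef_rot: [0.761, 0.649, -0.003, -0.0]
wrist_force: [-6.2, -4.6, 4.4]
gripper_width: 0.379
```

Emit:
drive_tool --plan '[{"claw": 0.35, "dx": 0.001, "dy": 0, "dz": 0, "rx": 0, "ry": 0, "rz": 0}, {"claw": 0.35, "dx": 0, "dy": 0, "dz": 0, "rx": 0, "ry": 0, "rz": 0}]'

```text
time: 24.2
ee_pos: [520.7, -218.3, 63.1]
eef_rot: [0.761, 0.649, -0.003, 0.001]
wrist_force: [-7.6, -6.4, 4.2]
gripper_width: 0.375
```

Emit:
drive_tool --plan '[{"claw": 0.35, "dx": -0.0015, "dy": 0, "dz": 0, "rx": 0, "ry": 0, "rz": 0}, {"claw": 0.35, "dx": -0.0015, "dy": 0, "dz": 0, "rx": 0, "ry": 0, "rz": 0}, {"claw": 0.35, "dx": 0, "dy": 0, "dz": 0, "rx": 0, "ry": 0, "rz": 0}, {"claw": 0.35, "dx": 0, "dy": 0, "dz": 0, "rx": 0, "ry": 0, "rz": 0}]'

```text
time: 24.7
ee_pos: [520.6, -218.5, 63.1]
eef_rot: [0.76, 0.649, -0.001, -0.001]
wrist_force: [-5.9, 0.1, 5.4]
gripper_width: 0.373
```

Emit:
drive_tool --plan '[{"claw": 0.35, "dx": -0.001, "dy": 0, "dz": 0, "rx": 0, "ry": 0, "rz": 0}, {"claw": 0.35, "dx": -0.001, "dy": 0, "dz": 0, "rx": 0, "ry": 0, "rz": 0}, {"claw": 0.35, "dx": 0, "dy": 0, "dz": 0, "rx": 0, "ry": 0, "rz": 0}]'

```text
time: 25.08
ee_pos: [520.3, -220.1, 63.1]
eef_rot: [0.76, 0.649, -0.001, -0.001]
wrist_force: [-6.6, 2.0, 6.3]
gripper_width: 0.372
```

Emit:
drive_tool --plan '[{"claw": 0.42, "dx": 0, "dy": -0.0015, "dz": 0, "rx": 0, "ry": 0, "rz": 0}, {"claw": 0.5, "dx": 0, "dy": -0.0015, "dz": 0, "rx": 0, "ry": 0, "rz": 0}, {"claw": 0.65, "dx": 0, "dy": -0.0015, "dz": 0, "rx": 0, "ry": 0, "rz": 0}, {"claw": 0.85, "dx": 0, "dy": 0, "dz": 0, "rx": 0, "ry": 0, "rz": 0}, {"claw": 0.85, "dx": 0, "dy": 0, "dz": 0, "rx": 0, "ry": 0, "rz": 0}]'

```text
time: 25.7
ee_pos: [518.3, -219.8, 62.5]
eef_rot: [0.76, 0.649, 0.0, 0.001]
wrist_force: [0.8, -0.0, 0.4]
gripper_width: 0.783
```

Emit:
drive_tool --plan '[{"claw": 0.85, "dx": 0, "dy": 0, "dz": -0.03, "rx": 0, "ry": 0, "rz": 0}, {"claw": 0.85, "dx": 0, "dy": 0, "dz": -0.05, "rx": 0, "ry": 0, "rz": 0}, {"claw": 0.85, "dx": 0, "dy": 0, "dz": -0.05, "rx": 0, "ry": 0, "rz": 0}, {"claw": 0.85, "dx": 0, "dy": 0, "dz": -0.05, "rx": 0, "ry": 0, "rz": 0}, {"claw": 0.85, "dx": 0, "dy": 0, "dz": -0.05, "rx": 0, "ry": 0, "rz": 0}]'

```text
time: 26.32
ee_pos: [517.7, -219.4, 293.9]
eef_rot: [0.76, 0.649, 0.0, 0.0]
wrist_force: [-0.1, -1.0, 0.4]
gripper_width: 0.85
```

```bash
cat > bar.py <<'E'
from h import *
im=cams.get_image('side')[:,:,::-1].copy();cv2.imwrite('pics/s12.png',im)
s=r.read_state();print(s['time'],s['ee_pos'],s['gripper_width'])
a=cv2.imread('pics/s7.png')[172-4:206-4,338+5:360+5];K=6
m=cv2.matchTemplate(cv2.resize(im[150:230,320:400].copy(),None,fx=K,fy=K,interpolation=cv2.INTER_CUBIC),cv2.resize(a,None,fx=K,fy=K,interpolation=cv2.INTER_CUBIC),cv2.TM_CCOEFF_NORMED);_,v,_,l=cv2.minMaxLoc(m);print('shift',v,np.array(l)/K+[320-343,150-168],'expect -3.4 2.2')
R=lambda a:cv2.resize(np.ascontiguousarray(a),None,fx=5,fy=5,interpolation=cv2.INTER_CUBIC)
cv2.imwrite('pics/c12.png',R(im[110:215,262:372]))
p=np.load('lab.npy');c,t=np.cos(p[2]),np.sin(p[2])
L=lambda x,y,z:np.array([p[0]+c*x-t*y,p[1]+t*x+c*y,z])
for th in(1.65,1.7,1.75):
    e=th+.114;x=120-176*np.cos(e);z=118+176*np.sin(e)
    print(th,x,z,L(x,30,z),[((proj('side',L(x,y,z))-[262,110])*5).round() for y in(67.5,-7.5)])
E
python3 bar.py
```

```text
26.375 [ 521.01715355 -221.36970279  302.49811039] 0.8504731768280396
shift 0.7022301554679871 [-3.16666667  2.16666667] expect -3.4 2.2
1.65 153.79269362874612 290.7253712032882 [697.85517134 -96.38221063 290.7253712 ] [array([ 78., 105.]), array([157.,  70.])]
1.7 162.3831321258674 288.820578711118 [706.33864918 -97.7335941  288.82057871] [array([ 68., 105.]), array([147.,  70.])]
1.75 170.86763486538257 286.4888237338077 [714.71751029 -99.06831255 286.48882373] [array([ 57., 106.]), array([137.,  70.])]
```

View pics/c12.png

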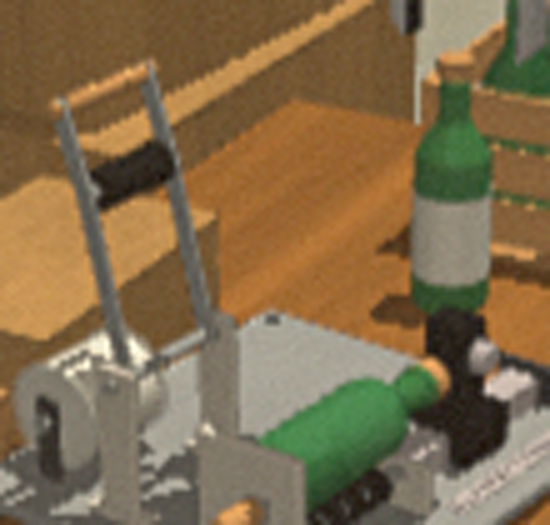

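```bash
python3 -c "
from h import *
def tri(ut,us):
    o1,d1=ray('top',*ut);o2,d2=ray('side',*us)
    A=np.stack([d1,-d2],1);k=np.linalg.lstsq(A,o2-o1,rcond=None)[0];a=o1+d1*k[0];b=o2+d2*k[1];return ((a+b)/2).round(),np.linalg.norm(a-b).round()
T=(170+640*.375,110+57*.375)
for n,u in dict(low=(262+215/5,110+215/5),tallmid=(240+(540-384)/1.6,78/1.6),c6low=(240+(535-384)/1.6,188/1.6)).items():print(n,u,tri(T,u))
s=r.read_state();print(s['ee_pos'])
P=np.array([518,-219.5,s['ee_pos'][2]])
plan([((706.5,-97.7,325),1.4128)],pos=P,yaw=1.4128,step=42)
a=cv2.imread('pics/s12.png')[:230,180:420];print(proj('side',(0,0,0)))
"

```

```text
low (305.0, 153.0) (array([ 782., -359.,   85.]), np.float64(4.0))
tallmid (337.5, 48.75) (array([ 638., -285.,  501.]), np.float64(42.0))
c6low (334.375, 117.5) (array([ 693., -340.,  254.]), np.float64(76.0))
[ 521.01715355 -221.36970279  302.49811039]
[[np.float64(0.025), np.float64(0.0278), np.float64(-0.0038), np.float64(-0.0)], [np.float64(0.025), np.float64(0.0278), np.float64(-0.0038), np.float64(-0.0)], [np.float64(0.025), np.float64(0.0278), np.float64(-0.0038), np.float64(-0.0)], [np.float64(0.025), np.float64(0.0278), np.float64(-0.0038), np.float64(-0.0)], [np.float64(0.025), np.float64(0.0278), np.float64(-0.0038), np.float64(-0.0)]]
[[np.float64(0.025), np.float64(0.0278), np.float64(-0.0038), np.float64(-0.0)]]
[494.57937055 285.48834639]
```

```bash
python3 -c "
from h import *
for z in(0,50,85):print(z,atz('side',337.5,118.75,z).round(), end=' ');g=atz('side',337.5,118.75,z);o,d=ray('side',337.5,48.75);k=(g[:2]-o[:2])@d[:2]/(d[:2]@d[:2]);print('top z',(o+k*d).round())
t=cv2.imread('pics/t0.png');h=cv2.cvtColor(t,cv2.COLOR_BGR2HSV)
for v in range(0,135,9):print(v,[tuple(int(q) for q in t[v,u]) for u in(300,330,350,380,405,420)])
"

```

```text
0 [ 944. -958.    0.] top z [ 948. -957.  334.]
50 [ 883. -834.   50.] top z [ 886. -833.  365.]
85 [ 841. -748.   85.] top z [ 844. -746.  386.]
0 [(228, 239, 246), (223, 234, 242), (226, 237, 244), (224, 235, 243), (234, 244, 249), (233, 243, 249)]
9 [(230, 241, 247), (225, 236, 244), (224, 235, 243), (220, 231, 240), (226, 237, 244), (231, 241, 247)]
18 [(229, 240, 246), (225, 237, 244), (222, 233, 242), (220, 232, 241), (223, 235, 242), (229, 240, 247)]
27 [(228, 239, 246), (223, 234, 242), (223, 235, 242), (220, 232, 240), (228, 238, 245), (229, 240, 246)]
36 [(226, 237, 244), (224, 236, 243), (223, 235, 242), (219, 230, 239), (203, 219, 228), (200, 217, 226)]
45 [(223, 235, 242), (226, 238, 244), (222, 234, 242), (225, 236, 243), (219, 231, 239), (225, 236, 244)]
54 [(222, 234, 242), (226, 237, 245), (225, 236, 243), (224, 235, 243), (221, 232, 241), (222, 234, 242)]
63 [(195, 211, 222), (206, 222, 231), (218, 230, 238), (220, 231, 240), (220, 232, 240), (224, 236, 243)]
72 [(220, 232, 240), (225, 237, 244), (229, 240, 246), (228, 239, 246), (225, 236, 244), (229, 239, 246)]
81 [(220, 232, 240), (226, 238, 245), (231, 242, 247), (228, 239, 246), (224, 235, 243), (229, 239, 246)]
90 [(170, 200, 227), (213, 230, 242), (119, 173, 223), (123, 179, 228), (118, 172, 222), (227, 238, 245)]
99 [(123, 179, 229), (112, 164, 216), (121, 176, 226), (121, 177, 225), (119, 174, 223), (81, 130, 191)]
108 [(111, 162, 214), (118, 173, 224), (124, 182, 229), (117, 171, 220), (111, 163, 211), (82, 130, 191)]
117 [(98, 142, 189), (89, 130, 172), (118, 173, 222), (117, 171, 221), (117, 170, 220), (81, 130, 191)]
126 [(62, 89, 117), (71, 100, 132), (122, 179, 227), (113, 166, 216), (120, 175, 224), (74, 121, 176)]
```

Emit:
drive_tool --plan '[{"claw": 0.7, "dx": 0.025, "dy": 0.0278, "dz": -0.006, "rx": 0, "ry": 0, "rz": 0}, {"claw": 0.6, "dx": 0.025, "dy": 0.0278, "dz": -0.006, "rx": 0, "ry": 0, "rz": 0}, {"claw": 0.55, "dx": 0.025, "dy": 0.0278, "dz": -0.006, "rx": 0, "ry": 0, "rz": 0}, {"claw": 0.55, "dx": 0.025, "dy": 0.0278, "dz": -0.006, "rx": 0, "ry": 0, "rz": 0}, {"claw": 0.55, "dx": 0.025, "dy": 0.0278, "dz": -0.006, "rx": 0, "ry": 0, "rz": 0}]' --grip_force 8

```text
time: 27.0
ee_pos: [675.6, -117.0, 322.0]
eef_rot: [0.76, 0.649, 0.0, 0.0]
wrist_force: [0.7, -0.3, 0.2]
gripper_width: 0.553
```

Emit:
drive_tool --plan '[{"claw": 0.55, "dx": 0.025, "dy": 0.0278, "dz": 0, "rx": 0, "ry": 0, "rz": 0}, {"claw": 0.55, "dx": 0, "dy": 0, "dz": 0, "rx": 0, "ry": 0, "rz": 0}, {"claw": 0.55, "dx": 0, "dy": 0, "dz": 0, "rx": 0, "ry": 0, "rz": 0}]'

```text
time: 27.38
ee_pos: [705.4, -97.7, 321.5]
eef_rot: [0.761, 0.649, -0.0, -0.0]
wrist_force: [-0.5, 0.5, -0.3]
gripper_width: 0.549
```

```bash
python3 -c "
from h import *
im=cams.get_image('side')[:,:,::-1].copy();s=r.read_state();P=s['ee_pos'];R=Ro.from_quat(s['eef_rot']).as_matrix();print(P,yaw_of(R))
print('tips',[proj('side',P+R@[0,y,19]+[0,0,32]).round(1) for y in(-31,31)],'body',[proj('side',P+R@[0,y,-70]+[0,0,32]).round(1) for y in(-31,31)])
d=np.abs(im.astype(int)-cv2.imread('pics/s12.png')).sum(2)>80
for v in range(84,132,2):print(v,''.join('#' if x else '.' for x in d[v,255:315]))
"

```

```text
[705.15806417 -98.06728751 321.92475453] 1.4127831169731606
tips [array([291.1, 115.2]), array([275.7, 111.2])] body [array([290. ,  86.2]), array([274.2,  82.7])]
84 ...............##.............###..##.###...................
86 ................................#...#.......................
88 ...............##.................#.........................
90 .................#.####..........#..........................
92 .................#.###............#...#.....................
94 ................##.###............##..#.....................
96 .................#.####...........#.........................
98 ................#..####.....................................
100 .................#.####..........##.........................
102 ..................#####.....................................
104 ...................####.....................................
106 ..................#####..........#..........................
108 ..................#.###..........#..........................
110 ....................##............#.........................
112 .................................#..........................
114 ............................................................
116 ............................................................
118 ............................................................
120 ............................................................
122 ............................................................
124 ............................................................
126 .........................#..................................
128 .....................#####..................................
130 .................######.....................................
```

Emit:
drive_tool --plan '[{"claw": 0.55, "dx": 0, "dy": 0.001, "dz": 0.025, "rx": 0, "ry": 0, "rz": 0}, {"claw": 0.55, "dx": 0, "dy": 0, "dz": 0.025, "rx": 0, "ry": 0, "rz": 0}, {"claw": 0.55, "dx": 0, "dy": 0, "dz": 0.014, "rx": 0, "ry": 0, "rz": 0}, {"claw": 0.4, "dx": 0, "dy": 0, "dz": 0, "rx": 0, "ry": 0, "rz": 0}, {"claw": 0.3, "dx": 0, "dy": 0, "dz": 0, "rx": 0, "ry": 0, "rz": 0}]'

```text
time: 28.05
ee_pos: [707.1, -98.1, 259.6]
eef_rot: [0.761, 0.649, 0.001, 0.001]
wrist_force: [0.4, -0.6, -0.2]
gripper_width: 0.372
```

Emit:
drive_tool --plan '[{"claw": 0.22, "dx": 0, "dy": 0, "dz": 0, "rx": 0, "ry": 0, "rz": 0}, {"claw": 0.16, "dx": 0, "dy": 0, "dz": 0, "rx": 0, "ry": 0, "rz": 0}, {"claw": 0.08, "dx": 0, "dy": 0, "dz": 0, "rx": 0, "ry": 0, "rz": 0}, {"claw": 0.08, "dx": 0, "dy": 0, "dz": 0, "rx": 0, "ry": 0, "rz": 0}, {"claw": 0.08, "dx": 0, "dy": 0, "dz": 0, "rx": 0, "ry": 0, "rz": 0}]'

```text
time: 28.68
ee_pos: [707.3, -97.7, 259.0]
eef_rot: [0.76, 0.649, 0.001, 0.001]
wrist_force: [0.5, 0.1, 2.6]
gripper_width: 0.125
```

```bash
cat > arc.py <<'E'
from h import *
s=r.read_state();print(s['ee_pos'],s['wrist_force'],s['gripper_width'])
# arc steps in tool frame: tool y = lab +x, tool z = down
th=[1.7]+list(np.arange(1.62,0.0,-.08))+[0.0]
B=lambda a:np.array([120-176*np.cos(a+.114),118+176*np.sin(a+.114)])
for a,b in zip(th,th[1:]):
    d=B(b)-B(a);print(round(b,2),B(b).round(1),'dy',round(d[0]/1e3,4),'dz',round(-d[1]/1e3,4))
E
python3 arc.py
```

```text
[707.30711345 -97.69204268 258.95659781] [0.53782941 0.09500585 2.57970363] 0.1253092387993542
1.62 [148.6 291.7] dy -0.0138 dz -0.0028
1.54 [134.6 293.4] dy -0.014 dz -0.0017
1.46 [120.6 294. ] dy -0.0141 dz -0.0006
1.38 [106.5 293.5] dy -0.0141 dz 0.0005
1.3 [ 92.5 291.8] dy -0.014 dz 0.0016
1.22 [ 78.7 289.1] dy -0.0138 dz 0.0028
1.14 [ 65.2 285.2] dy -0.0135 dz 0.0038
1.06 [ 52.  280.3] dy -0.0132 dz 0.0049
0.98 [ 39.2 274.4] dy -0.0128 dz 0.006
0.9 [ 27.  267.4] dy -0.0122 dz 0.007
0.82 [ 15.3 259.5] dy -0.0116 dz 0.0079
0.74 [  4.4 250.7] dy -0.011 dz 0.0088
0.66 [ -5.9 241. ] dy -0.0102 dz 0.0097
0.58 [-15.3 230.6] dy -0.0094 dz 0.0105
0.5 [-23.9 219.4] dy -0.0086 dz 0.0112
0.42 [-31.5 207.6] dy -0.0076 dz 0.0118
0.34 [-38.2 195.2] dy -0.0067 dz 0.0124
0.26 [-43.8 182.3] dy -0.0057 dz 0.0129
0.18 [-48.4 169. ] dy -0.0046 dz 0.0133
0.1 [-52.  155.4] dy -0.0035 dz 0.0136
0.02 [-54.4 141.5] dy -0.0024 dz 0.0139
0.0 [-54.9 138. ] dy -0.0004 dz 0.0035
```

Emit:
drive_tool --plan '[{"claw": 0.08, "dx": 0, "dy": -0.0138, "dz": -0.0028, "rx": 0, "ry": 0, "rz": 0}, {"claw": 0.08, "dx": 0, "dy": -0.014, "dz": -0.0017, "rx": 0, "ry": 0, "rz": 0}, {"claw": 0.08, "dx": 0, "dy": -0.0141, "dz": -0.0006, "rx": 0, "ry": 0, "rz": 0}, {"claw": 0.08, "dx": 0, "dy": -0.0141, "dz": 0.0005, "rx": 0, "ry": 0, "rz": 0}, {"claw": 0.08, "dx": 0, "dy": -0.014, "dz": 0.0016, "rx": 0, "ry": 0, "rz": 0}]' --grip_force 14

```text
time: 29.3
ee_pos: [637.4, -86.0, 261.1]
eef_rot: [0.76, 0.649, 0.001, -0.0]
wrist_force: [1.2, 1.0, 1.0]
gripper_width: 0.12
```

Forces stay low; continuing along the arc.

Emit:
drive_tool --plan '[{"claw": 0.08, "dx": 0, "dy": -0.0138, "dz": 0.0028, "rx": 0, "ry": 0, "rz": 0}, {"claw": 0.08, "dx": 0, "dy": -0.0135, "dz": 0.0038, "rx": 0, "ry": 0, "rz": 0}, {"claw": 0.08, "dx": 0, "dy": -0.0132, "dz": 0.0049, "rx": 0, "ry": 0, "rz": 0}, {"claw": 0.08, "dx": 0, "dy": -0.0128, "dz": 0.006, "rx": 0, "ry": 0, "rz": 0}, {"claw": 0.08, "dx": 0, "dy": -0.0122, "dz": 0.007, "rx": 0, "ry": 0, "rz": 0}]'

```text
time: 29.92
ee_pos: [572.2, -75.3, 236.0]
eef_rot: [0.76, 0.649, 0.0, -0.001]
wrist_force: [1.3, 1.2, -0.3]
gripper_width: 0.123
```

Emit:
drive_tool --plan '[{"claw": 0.08, "dx": 0, "dy": -0.0116, "dz": 0.0079, "rx": 0, "ry": 0, "rz": 0}, {"claw": 0.08, "dx": 0, "dy": -0.011, "dz": 0.0088, "rx": 0, "ry": 0, "rz": 0}, {"claw": 0.08, "dx": 0, "dy": -0.0102, "dz": 0.0097, "rx": 0, "ry": 0, "rz": 0}, {"claw": 0.08, "dx": 0, "dy": -0.0094, "dz": 0.0105, "rx": 0, "ry": 0, "rz": 0}]'

```text
time: 30.42
ee_pos: [530.4, -68.8, 198.8]
eef_rot: [0.76, 0.649, 0.0, -0.001]
wrist_force: [1.2, 3.6, -0.1]
gripper_width: 0.122
```

Emit:
drive_tool --plan '[{"claw": 0.08, "dx": 0, "dy": -0.0086, "dz": 0.0112, "rx": 0, "ry": 0, "rz": 0}, {"claw": 0.08, "dx": 0, "dy": -0.0076, "dz": 0.0118, "rx": 0, "ry": 0, "rz": 0}, {"claw": 0.08, "dx": 0, "dy": -0.0067, "dz": 0.0124, "rx": 0, "ry": 0, "rz": 0}, {"claw": 0.08, "dx": 0, "dy": 0, "dz": 0, "rx": 0, "ry": 0, "rz": 0}]'

```text
time: 30.92
ee_pos: [507.4, -65.8, 162.5]
eef_rot: [0.761, 0.649, -0.001, -0.001]
wrist_force: [1.5, 4.3, -3.0]
gripper_width: 0.12
```

Emit:
drive_tool --plan '[{"claw": 0.08, "dx": 0, "dy": -0.0057, "dz": 0.0129, "rx": 0, "ry": 0, "rz": 0}, {"claw": 0.08, "dx": 0, "dy": -0.0046, "dz": 0.0133, "rx": 0, "ry": 0, "rz": 0}, {"claw": 0.08, "dx": 0, "dy": -0.0018, "dz": 0.0068, "rx": 0, "ry": 0, "rz": 0}, {"claw": 0.08, "dx": 0, "dy": -0.0017, "dz": 0.0068, "rx": 0, "ry": 0, "rz": 0}, {"claw": 0.08, "dx": 0, "dy": 0, "dz": 0, "rx": 0, "ry": 0, "rz": 0}]'

```text
time: 31.55
ee_pos: [494.5, -64.0, 123.8]
eef_rot: [0.761, 0.649, -0.0, -0.0]
wrist_force: [0.0, 3.2, -2.5]
gripper_width: 0.123
```

Emit:
drive_tool --plan '[{"claw": 0.08, "dx": 0, "dy": -0.001, "dz": 0.005, "rx": 0, "ry": 0, "rz": 0}, {"claw": 0.08, "dx": 0, "dy": -0.0008, "dz": 0.005, "rx": 0, "ry": 0, "rz": 0}, {"claw": 0.08, "dx": 0, "dy": -0.0004, "dz": 0.003, "rx": 0, "ry": 0, "rz": 0}, {"claw": 0.08, "dx": 0, "dy": 0, "dz": 0, "rx": 0, "ry": 0, "rz": 0}]'

```text
time: 32.05
ee_pos: [492.2, -63.7, 111.0]
eef_rot: [0.761, 0.649, -0.0, -0.0]
wrist_force: [-2.7, 3.3, -0.7]
gripper_width: 0.12
```

Emit:
drive_tool --plan '[{"claw": 0.08, "dx": 0, "dy": -0.0004, "dz": 0.002, "rx": 0, "ry": 0, "rz": 0}, {"claw": 0.08, "dx": 0, "dy": -0.0002, "dz": 0.0015, "rx": 0, "ry": 0, "rz": 0}, {"claw": 0.08, "dx": 0, "dy": 0, "dz": 0, "rx": 0, "ry": 0, "rz": 0}]'

```text
time: 32.42
ee_pos: [491.8, -63.6, 107.7]
eef_rot: [0.761, 0.649, -0.0, -0.0]
wrist_force: [-3.6, 2.8, -1.6]
gripper_width: 0.121
```

Emit:
drive_tool --plan '[{"claw": 0.08, "dx": 0, "dy": 0, "dz": 0.001, "rx": 0, "ry": 0, "rz": 0}, {"claw": 0.08, "dx": 0, "dy": 0, "dz": 0.001, "rx": 0, "ry": 0, "rz": 0}, {"claw": 0.08, "dx": 0, "dy": 0, "dz": 0, "rx": 0, "ry": 0, "rz": 0}]'

```text
time: 32.8
ee_pos: [491.6, -63.5, 105.7]
eef_rot: [0.76, 0.649, -0.0, -0.0]
wrist_force: [-3.9, 2.9, -1.2]
gripper_width: 0.122
```

Emit:
drive_tool --plan '[{"claw": 0.08, "dx": 0, "dy": 0, "dz": 0.001, "rx": 0, "ry": 0, "rz": 0}, {"claw": 0.08, "dx": 0, "dy": 0, "dz": 0.001, "rx": 0, "ry": 0, "rz": 0}, {"claw": 0.08, "dx": 0, "dy": 0, "dz": 0, "rx": 0, "ry": 0, "rz": 0}]'

```text
time: 33.17
ee_pos: [491.5, -63.6, 105.1]
eef_rot: [0.76, 0.649, -0.001, -0.001]
wrist_force: [-7.2, 5.3, 6.2]
gripper_width: 0.126
```

Emit:
drive_tool --plan '[{"claw": 0.08, "dx": 0, "dy": 0.0005, "dz": -0.0005, "rx": 0, "ry": 0, "rz": 0}, {"claw": 0.15, "dx": 0, "dy": 0, "dz": 0, "rx": 0, "ry": 0, "rz": 0}, {"claw": 0.25, "dx": 0, "dy": 0, "dz": 0, "rx": 0, "ry": 0, "rz": 0}, {"claw": 0.4, "dx": 0, "dy": 0, "dz": 0, "rx": 0, "ry": 0, "rz": 0}, {"claw": 0.4, "dx": 0, "dy": 0, "dz": 0, "rx": 0, "ry": 0, "rz": 0}]'

```text
time: 33.8
ee_pos: [493.6, -64.4, 105.0]
eef_rot: [0.761, 0.649, 0.0, 0.001]
wrist_force: [0.4, -0.3, 0.5]
gripper_width: 0.395
```

Emit:
drive_tool --plan '[{"claw": 0.4, "dx": 0, "dy": 0, "dz": -0.01, "rx": 0, "ry": 0, "rz": 0}, {"claw": 0.4, "dx": 0, "dy": 0, "dz": -0.02, "rx": 0, "ry": 0, "rz": 0}, {"claw": 0.4, "dx": 0, "dy": 0, "dz": -0.04, "rx": 0, "ry": 0, "rz": 0}, {"claw": 0.4, "dx": 0, "dy": 0, "dz": -0.05, "rx": 0, "ry": 0, "rz": 0}, {"claw": 0.4, "dx": 0, "dy": 0, "dz": -0.05, "rx": 0, "ry": 0, "rz": 0}]'

```text
time: 34.42
ee_pos: [492.7, -63.8, 276.7]
eef_rot: [0.761, 0.649, 0.0, 0.001]
wrist_force: [1.0, 0.4, -0.5]
gripper_width: 0.402
```

Emit:
drive_tool --plan '[{"claw": 0.4, "dx": 0, "dy": 0, "dz": -0.04, "rx": 0, "ry": 0, "rz": 0}, {"claw": 0.4, "dx": 0, "dy": 0, "dz": 0, "rx": 0, "ry": 0, "rz": 0}, {"claw": 0.4, "dx": 0, "dy": 0, "dz": 0, "rx": 0, "ry": 0, "rz": 0}]'

```text
time: 34.8
ee_pos: [492.2, -63.6, 313.8]
eef_rot: [0.761, 0.649, -0.0, -0.0]
wrist_force: [-0.8, -0.0, -0.7]
gripper_width: 0.401
```

```bash
cat > chk.py <<'E'
from h import *
im=cams.get_image('side')[:,:,::-1].copy();cv2.imwrite('pics/s13.png',im);s=r.read_state();print(s['time'],s['ee_pos'],s['wrist_force'])
N=lambda l:[((np.array(d['bbox'])*[640,400,640,400]).round(1).tolist(),round(d['confidence'],2)) for d in nets.search_frame(l,'side')][:2]
for l in('tall_bottle','press_arm','press_bar','stop','button_face','flask','oil_bottle','short_bottle'):print(l,N(l))
p=np.load('lab.npy');c,t=np.cos(p[2]),np.sin(p[2])
L=lambda x,y,z:np.array([p[0]+c*x-t*y,p[1]+t*x+c*y,z])
print('bar pred',[proj('side',L(-55,y,138)).round(1) for y in(70,-10)])
K=6;a=cv2.imread('pics/s12.png')
for n,(x0,y0,x1,y1) in dict(stop=(342,170,366,206),button=(350,172,366,188),neck=(336,178,352,196),bottle=(315,182,352,212)).items():
    m=cv2.matchTemplate(cv2.resize(im[y0-8:y1+8,x0-8:x1+8],None,fx=K,fy=K,interpolation=cv2.INTER_CUBIC),cv2.resize(a[y0:y1,x0:x1],None,fx=K,fy=K,interpolation=cv2.INTER_CUBIC),cv2.TM_CCOEFF_NORMED);_,v,_,l=cv2.minMaxLoc(m);print(n,round(v,3),np.array(l)/K-8)
# wood-coloured pixels near predicted bar
h=cv2.cvtColor(im,cv2.COLOR_BGR2HSV);d=np.abs(im.astype(int)-a).sum(2)>90
for v in range(165,225,2):print(v,''.join('#' if x else '.' for x in d[v,290:365]))
E
python3 chk.py
```

```text
34.85 [491.78282568 -63.43620142 312.81421897] [-0.94300461  0.38454155 -0.72925055]
tall_bottle [([299.5, 309.7, 372.8, 365.3], 0.95), ([313.1, 186.2, 343.1, 211.7], 0.76)]
press_arm [([288.7, 174.9, 349.6, 198.4], 0.89)]
press_bar [([290.9, 177.8, 351.0, 200.8], 0.87)]
stop [([344.8, 171.4, 363.0, 202.0], 0.71)]
button_face [([342.7, 171.8, 364.1, 204.6], 0.79)]
flask [([202.9, 203.7, 236.1, 256.4], 0.98)]
oil_bottle [([316.2, 182.9, 351.5, 211.1], 0.2)]
short_bottle [([261.6, 245.9, 312.6, 279.9], 0.95), ([255.6, 165.5, 384.7, 242.5], 0.38)]
bar pred [array([332.4, 195. ]), array([347.7, 185. ])]
stop 0.957 [0. 0.]
button 0.997 [0. 0.]
neck 0.765 [ 0.         -0.16666667]
bottle 0.498 [-0.16666667 -0.16666667]
165 ............#..............................................................
167 ...........................................................................
169 .............#.............................................................
171 ............####...........................................................
173 ..............#####..................................
[... 1322 characters left out ...]
............................................................
209 ..##########...............................................................
211 ############......####....................................##...............
213 ############....######...........................####...#..................
215 ..##########......##............................#######....................
217 .###########..................................#######......................
219 ##...#######..............................#...####.........................
221 ##..####..##...........................######....##........................
223 .........##.............................##....########.....................
```

```bash
python3 -c "
from h import *
print(r.job_done())"
```

```text
the job is handed in; nothing more can be done
None
```

I set up the labeller for the tall bottle and handed the job in at about 35 s of the allowed 72 s. `job_done` reported no verdict, so the results below are only my own checks.

**What I did**
- **Stop:** I held the button in and slid the stop back about 30 mm, to a joint value of about 62 mm.
- **Bottle:** I laid the tall green bottle on the rollers, foot to the end plate and neck to the stop.
- **Snug fit:** I slid the stop up until the bottle was firm against the plate, at about 40 mm. I then eased it back to the 42 mm notch and let the button spring out.
- **Press arm:** I gripped the bar with 8 N, then 14 N, and lowered the arm along its arc until its roller met the bottle, feeling about 6 N upward. Then I let go and rose clear.

**Last checks**
- The bar shows within 1 px of where it should be with the arm down.
- The stop and button have not moved since I saw the button standing out in a picture.
- The neck has shifted less than 0.2 px. The whole-bottle match also showed no shift, but its score was weak because the press arm now covers much of it.
- The flask and short bottle are where they were. The oil bottle was hidden behind the arm in the last picture; I saw it standing in the picture just before the press-arm step.
- The wrist force is about zero.

**What disagreed or failed**
- **Height reading:** the reported TCP height was about 32 mm lower than the cameras showed. I corrected for this from then on, and it held at every later check.
- **First pinch:** because of that error, my first pinch closed on the top of the post and missed the button. The fingers slipped along it with about 30 N, and the stop did not move.

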